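Lacquered lid off the drying stand and onto its copper pot

TASK

The lacquer on the larger of the two wooden lids is dry: lift it off the stand where it hangs by its handle, lay it down flat on the cork mat, handle up, and let go of it. Then take it again by its handle and lower it, without dropping it, onto the copper pot that it fits (the wider one), so that it sits level and fully home. Leave the smaller lid hanging, and do not push the pots or the other things on the bench about.

Things in the scene. Friction and masses are not known exactly. Their poses are not given: they have to be found in the camera images.
- lid: round wooden lid: flange disc 128 mm across, 10 mm thick; under it a spigot 94 mm across, 10 mm deep; a bridge handle on top. Origin: centre of the flange's underside. z out of the handle side (up in use), y along the handle bar. Hangs upright, handle side to the stand, x down; top edge 64 mm above the origin, free to pinch. Lying on the mat (on its spigot) the origin is 13 mm up. 0.17 kg
- lid_handle: handle of the large lid, fixed to it: bar 12 x 12 mm in section and 86 mm long (along y) on two 12 mm legs at its ends, 62 mm clear between the legs, 30 mm clear under the bar. Origin: on the lid's upper face, at its centre, 10 mm along z from the lid's origin; axes as the lid's
- lid_grip (a point): centre of the handle bar of the large lid, 46 mm along z from the lid's origin; axes as the lid's
- small_lid: round wooden lid: flange disc 100 mm across, 10 mm thick; under it a spigot 68 mm across, 10 mm deep; a bridge handle on top. Origin: centre of the flange's underside. z out of the handle side (up in use), y along the handle bar. Same handle, hangs in the same way on the other stand; leave it there.
- pot: wide round copper pot, 112 mm across and 80 mm high, wall 4 mm, mouth about 103 mm inside; the large lid's spigot fits in with about 4 mm of play all round and its flange rests on the rim. Loose, 0.7 kg. Origin: centre of its underside, z up
- pot_rim (a point): centre of the wide pot's mouth, at rim height, 80 mm above the table; z up
- small_pot: small copper pot, 86 mm across and 65 mm high; not for the large lid. Origin: centre of its underside
- mat: square cork mat, 180 x 180 mm, 3 mm thick, fixed flat on the table. Origin: centre of its underside
- stand_a_hook (a point): centre of the large lid's handle bar as it hangs on its steel drying stand, 125 mm above the table. -x points through the hanging lid, away from the post (50 mm behind). Two 8 mm prongs, 36 mm apart, carry the bar and turn up 14 mm in front of it: lift by 20 mm before moving off. A stop rail 40 mm lower holds the lid upright. No part of the stand is above 134 mm
- stand_b_hook (a point): the same on the identical other stand, where the small lid hangs
- lacquer_jar: glass jar, 52 mm across, 70 mm high, between the stands. Origin: centre of its underside
- brush: flat brush, 170 mm, lying. Origin under its middle
- dish: copper dish, 150 mm across, 20 mm high. Origin: centre of its underside
- pouch: dark pencil case, 90 x 190 x 50 mm. Origin: centre of its underside
- marker: white marker, 16 x 130 mm, lying. Origin under its middle
Not all that is in view belongs to the job. What is shaped like the lid but green or red is not meant.

How it is judged:
By the outcome, as a careful person would: the job done as asked, in the order asked, and still so for the second after the job is handed in, with the robot touching nothing.
It also fails if it takes over 51 s, if anything falls off the work surface, if the arm or the gripper's body presses on something with over 40 N, if the wrist force passes 120 N, or if a joint passes its speed limit or range.

ROBOT

A 6-joint arm with a two-finger parallel gripper is mounted at the origin on the work surface. World frame = base frame: x ahead of the robot, y to its left, z up, the work surface at z = 0. Lengths are in m, angles in degrees, forces in N, time in s.
With the tool pointing down it reaches from about 0.35 to 0.875 m from the base axis. Payload 4.2 kg.
Tool frame: the origin (TCP) lies between the finger pads; the fingertips stand 8 mm ahead of it and the grasp point (between the pads) lies 11 mm behind it; x points along the fingers, y is the direction in which the jaws open and shut, and the axes are right-handed (so a half turn about x gives the same grasp; the last joint's range is limited). The gripper opens to 87 mm and grips with 3 to 60 N. Pads are 19 mm wide; open, the fingers measure 117 mm over their backs; the gripper's body (75 mm by 190 mm) begins 51 mm behind the grasp point.
Start: joints at [90.218, 22.042, 0.453, 0, -68.411, -14.817], TCP at [0.158, 0.605, 0.231] pointing down, gripper open.
Joint ranges: [-179.83, 179.83], [-69.29, 118.12], [-61.27, 80.66], [-181.25, 117.63], [-171.15, -9.14], [-177.46, 177.46]. Speed limits (degrees/s): [159.86, 159.86, 180, 180, 180, 180].

INTERFACE

Orientations are given as a 3x3 rotation matrix whose columns are the frame's x, y, z axes.
In Python, from station import r gives the robot as it stands. The module is installed in compiled form; this text tells all that it offers.
- The arm moves only by the tool move_arm, never from a script. Its argument "increments" is one flat list of numbers, 7 for each row, row after row: the turn, a rotation vector about the tool's x, y, z in degrees, then the shift along the tool's x, y, z in m, then the finger opening in m, from 0 to 0.087. A call has 1 to 12 rows; each row is the pose to reach, as a shift and turn from the pose commanded when the call began, along the tool's axes at that moment; what a row does not reach only later rows make up. A row lasts 1/12 s, in which the tool goes at most 41.7 mm and 7.16 degrees, less where a joint would pass 70% of its speed; a pose out of reach is approached as far as the arm can. A call with a gripper value outside its range is refused whole. The fingers move at their own pace and stop on an object; the grip force is fixed at half the most. Time passes only in rows, so rows that repeat a pose let the fingers close. It gives the time, the measured TCP pose, the force and the opening at its end, in the units of the state.
- r.sense(): the state, without advancing time (a new reading comes with each control period).
- r.capture(name): name is "scene" or "top"; returns the picture (420x560x3 uint8, red, green, blue); there is no depth.
- r.calibration(name): a dict with "fx", "fy", "cx", "cy" (pixels), "rvec" (rotation vector, rad) and "tvec" (3), from world to camera coordinates, as OpenCV has them. Camera axes: x right, y down, z forward; pixel columns grow to the right and rows downward; lengths in m; the calibration is good to about 2 mm. A picture is of the moment at which its call begins. calibration takes no time and is no camera call.
- r.finish_job(): hands the job in, once; it reports no verdict.
The state is a dict: "time_s": time; "joints": joint angles; "joint_velocities": joint speeds; "effort": joint torques, N m; "tcp_pos": TCP position; "ee_rot": TCP orientation; "wrist_force": force on the tool from outside, world axes, zero at the start; "moment": the same for the moment, N m; "gripper_width": opening from 0.0 (shut) to 1.0 (fully open).
Only numpy, scipy, OpenCV 4.12 (cv2) and the standard library are available. Lean on these libraries where they do the work, as an engineer would, in place of code of your own. Each camera call takes 0.05 s, during which the arm holds its last target.

## Working session

There is one attempt and no reset: what is moved stays moved. The work goes in short steps, Python scripts to look and compute and a tool call to move; the robot and the scene stay as the last step left them, time stands still between calls to the robot, and variables do not carry over. Pictures are saved under pics/ and viewed, and the job is handed in when it is done.

Besides the shell and the picture viewer there is one more tool, called after ">>>" by a JSON object that holds its "op" and its "data", one argument or row to a line. move_arm: Moves the arm, as the interface text tells. Its arguments: {"type":"object","properties":{"increments":{"type":"array","items":{"type":"number"}}},"required":["increments"]}

```bash
mkdir -p pics; cat > h.py <<'E'
import numpy as np, cv2
from station import r
def cap(n,f):
    im=r.capture(n); cv2.imwrite(f'pics/{f}.png',cv2.cvtColor(im,cv2.COLOR_RGB2BGR)); return im
def cam(n):
    c=r.calibration(n); K=np.array([[c['fx'],0,c['cx']],[0,c['fy'],c['cy']],[0,0,1]]); R=cv2.Rodrigues(np.array(c['rvec'],float))[0]; t=np.array(c['tvec'],float).reshape(3); return K,R,t
def ray(n,u,v):
    K,R,t=cam(n); d=R.T@np.linalg.inv(K)@np.array([u,v,1.]); o=-R.T@t; return o,d/np.linalg.norm(d)
def onz(n,u,v,z):
    o,d=ray(n,u,v); return o+d*(z-o[2])/d[2]
def tri(a,b):
    o1,d1=ray('scene',*a);o2,d2=ray('top',*b)
    s=np.linalg.lstsq(np.c_[d1,-d2],o2-o1,rcond=None)[0]; p=o1+d1*s[0];q=o2+d2*s[1]; return (p+q)/2,np.linalg.norm(p-q)
def proj(n,P):
    K,R,t=cam(n); p=K@(R@np.asarray(P,float)+t); return p[:2]/p[2]
E
python3 - <<'E'
from h import *
for n in('scene','top'):
    cap(n,n+'0'); K,R,t=cam(n); print(n,K[0,0],-R.T@t,R[2])
s=r.sense(); print(s)
E
```

```text
scene 421.4662370320648 [1.22701418 0.79284545 0.94320291] [-0.58196114 -0.51921209 -0.62589139]
top 429.07314934262513 [0.22206032 0.07768951 1.34819824] [ 0.19894473  0.00313656 -0.98000569]
{'time_s': 0.1, 'joints': array([ 9.02178624e+01,  2.20840433e+01,  3.87293375e-01, -2.20795091e-02,
       -6.84112136e+01, -1.48184827e+01]), 'joint_velocities': array([ 0.09138122, -0.18967821,  0.25419225,  0.18450404, -0.01014425,
        0.02332665]), 'effort': array([-3.66814020e-04, -3.91687274e+01,  1.87934035e+01,  4.23191249e+00,
        1.34776978e-02, -7.36192419e-05]), 'tcp_pos': array([0.15739632, 0.60431798, 0.22959957]), 'ee_rot': array([[-3.51159100e-04, -2.52217035e-01, -9.67670628e-01],
       [-1.88564174e-03, -9.67668800e-01,  2.52217243e-01],
       [-9.99998161e-01,  1.91324851e-03, -1.35785263e-04]]), 'wrist_force': array([-0.21473273, -1.0637216 ,  0.1892917 ]), 'moment': array([0.00687929, 0.05181542, 0.02025758]), 'gripper_width': 1.0000880837312558}
```

View pics/scene0.png

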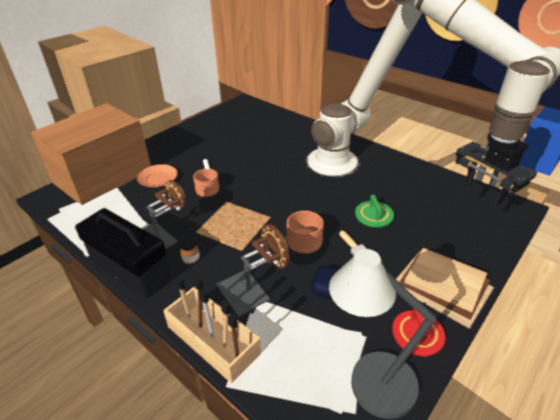

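View pics/top0.png

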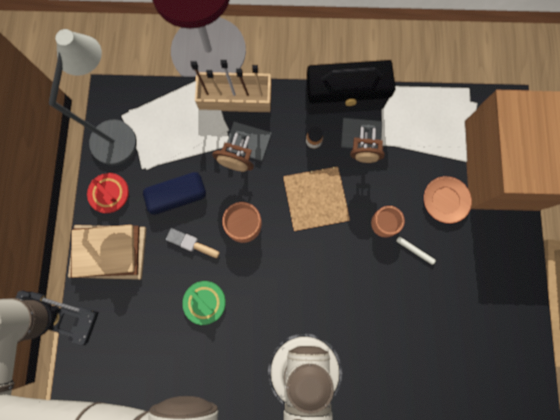

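In the overview the possible targets are:

| Thing | Scene pixel | Top pixel |
|---|---|---|
| Hanging brown lid, left stand in top view | (270,247) | (234,158) |
| Hanging brown lid, other stand | (175,195) | (367,152) |
| Green lid-like thing | (375,212) | (204,303) |
| Red lid-like thing | (418,332) | (107,193) |

Pots are at top (241,222), wide, and (388,222), small. The mat is at top (317,198). Next I'll check the crops.

```bash
python3 - <<'E'
import cv2,numpy as np
s=cv2.imread('pics/scene0.png');t=cv2.imread('pics/top0.png')
a=cv2.resize(s[195:315,205:335],None,fx=5,fy=5,interpolation=cv2.INTER_CUBIC)
b=cv2.resize(t[115:245,200:400],None,fx=4,fy=4,interpolation=cv2.INTER_CUBIC)
def br(i): return np.clip(i.astype(float)*1.6,0,255).astype('uint8')
cv2.imwrite('pics/cs.png',br(a));cv2.imwrite('pics/ct.png',br(b))
E
```

```text
(no output)
```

View pics/cs.png

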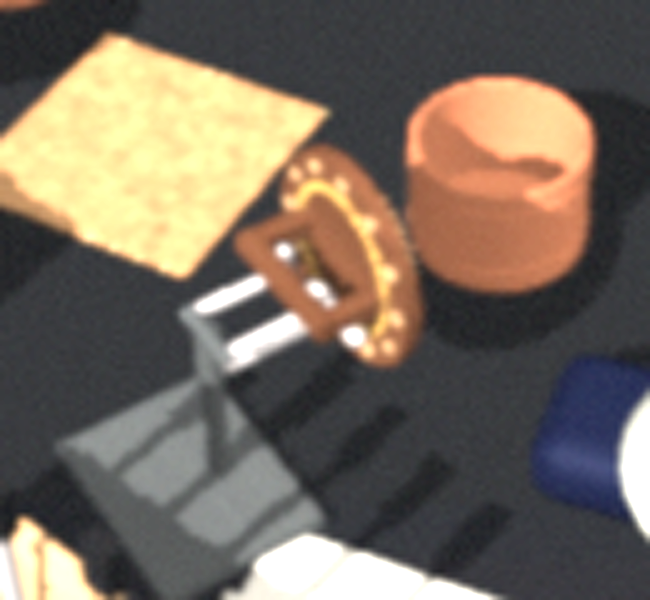

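View pics/ct.png

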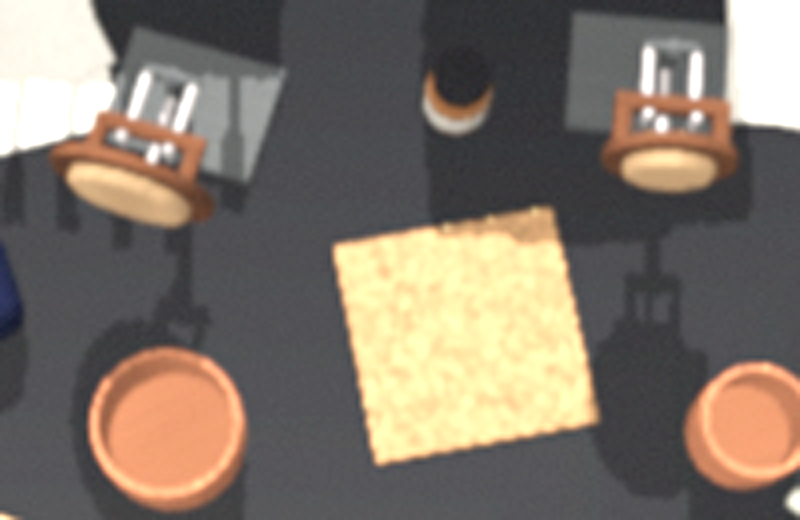

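The lid by the wide pot is the larger: its flange spans about 43 px in the top view, against 34 px for the other. It has a tan spigot face towards the robot and its handle hangs on the two prongs. Next I'll look at the gripper's shape and measure.

```bash
python3 - <<'E'
from h import *
s=cv2.imread('pics/scene0.png');t=cv2.imread('pics/top0.png')
a=cv2.resize(s[120:215,440:560],None,fx=3.3,fy=3.3,interpolation=cv2.INTER_CUBIC)
b=cv2.resize(t[270:370,0:120],None,fx=3.3,fy=3.3,interpolation=cv2.INTER_CUBIC)
h=max(a.shape[0],b.shape[0]); o=np.zeros((h,a.shape[1]+b.shape[1],3),'uint8');o[:a.shape[0],:a.shape[1]]=a;o[:b.shape[0],a.shape[1]:]=b
cv2.imwrite('pics/grip.png',np.clip(o*2.0,0,255).astype('uint8'))
st=r.sense();p=st['tcp_pos'];R=st['ee_rot']
for n in('scene','top'): print(n,proj(n,p),[proj(n,p+R[:,1]*w+R[:,0]*d).round() for w,d in((.05,0),(-.05,0),(.095,-.062),(-.095,-.062))])
# measurements
im=cv2.cvtColor(t,cv2.COLOR_BGR2HSV)
def comp(im,mask,seed):
    n,l,stt,c=cv2.connectedComponentsWithStats(mask.astype('uint8')); k=l[seed[1],seed[0]]; return l==k,stt[k],c[k]
print('px mat',t[198,317],'pot',t[222,241],t[208,228],'lid spigot',t[163,233], 'flange',t[152,250])
E
```

```text
scene [483.98015359 191.73818385] [array([468., 183.]), array([500., 201.]), array([461., 158.]), array([524., 191.])]
top [ 70.99549541 315.82086324] [array([ 90., 321.]), array([ 53., 310.]), array([ 96., 328.]), array([ 22., 306.])]
px mat [111 153 191] pot [ 72  99 152] [ 59  76 115] lid spigot [ 82 110 134] flange [ 57  72 103]
```

View pics/grip.png

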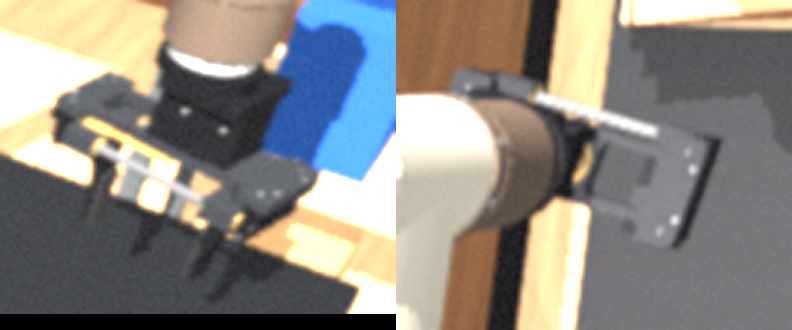

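The body's 190 mm runs along the jaw direction, so the lid can't be laid fully flat while it is pinched by its edge. I'll have to tilt it down and let its edge ride down on the lower finger. Now the measuring.

```bash
cat > m.py <<'E'
from h import *
t=cv2.imread('pics/top0.png').astype(int)
B,G,R=t[...,0],t[...,1],t[...,2]
warm=((R-B)>25)&(R>60)
def blob(mask,seed):
    n,l,st,c=cv2.connectedComponentsWithStats(mask.astype('uint8'),connectivity=4); k=l[seed[1],seed[0]]; m=(l==k).astype('uint8'); return m
m=blob(warm,(317,198)); c=max(cv2.findContours(m,0,2)[0],key=len)
q=cv2.boxPoints(cv2.minAreaRect(c)); P=np.array([onz('top',u,v,.003) for u,v in q]); print('mat',q.round(1).tolist(),P.mean(0).round(4),[np.linalg.norm(P[i]-P[i-1]).round(4) for i in range(4)], 'dirs',np.degrees(np.arctan2(*(P[1]-P[0])[1::-1])).round(1))
for nm,s,z in(('pot',(241,222),.08),('small',(388,220),.065)):
    m=blob(warm,s);c=max(cv2.findContours(m,0,2)[0],key=len); h=cv2.convexHull(c)[:,0]
    e=cv2.fitEllipse(c); print(nm,e,onz('top',*e[0],z).round(4))
E
python3 m.py; python3 - <<'E'
import cv2,numpy as np
s=cv2.imread('pics/scene0.png');t=cv2.imread('pics/top0.png')
def cr(i,x0,y0,x1,y1,f,n):
    a=cv2.resize(i[y0:y1,x0:x1],None,fx=f,fy=f,interpolation=cv2.INTER_CUBIC)
    a=np.clip(a*1.7,0,255).astype('uint8')
    for x in range(x0,x1,5):
        cv2.line(a,((x-x0)*f,0),((x-x0)*f,a.shape[0]),(255,255,0) if x%10==0 else (120,120,0),1); 
        if x%10==0: cv2.putText(a,str(x),((x-x0)*f,10),0,.4,(255,255,255),1)
    for y in range(y0,y1,5):
        cv2.line(a,(0,(y-y0)*f),(a.shape[1],(y-y0)*f),(255,255,0) if y%10==0 else (120,120,0),1)
        if y%10==0: cv2.putText(a,str(y),(0,(y-y0)*f+10),0,.4,(255,255,255),1)
    cv2.imwrite('pics/'+n,a)
cr(t,205,125,265,180,10,'lt.png');cr(s,235,215,300,280,9,'ls.png')
E
```

```text
mat [[282.0, 175.39999389648438], [339.3999938964844, 164.60000610351562], [349.8999938964844, 220.8000030517578], [292.5, 231.5]] [ 0.5319 -0.0305  0.003 ] [np.float64(0.1871), np.float64(0.1909), np.float64(0.1882), np.float64(0.1859)] dirs -77.5
pot ((241.5799560546875, 221.65115356445312), (38.99272155761719, 40.64707946777344), 155.92507934570312) [0.4348 0.1978 0.08  ]
small ((387.50225830078125, 221.0411834716797), (30.367446899414062, 34.08872985839844), 60.991859436035156) [ 0.4505 -0.2432  0.065 ]
```

View pics/lt.png

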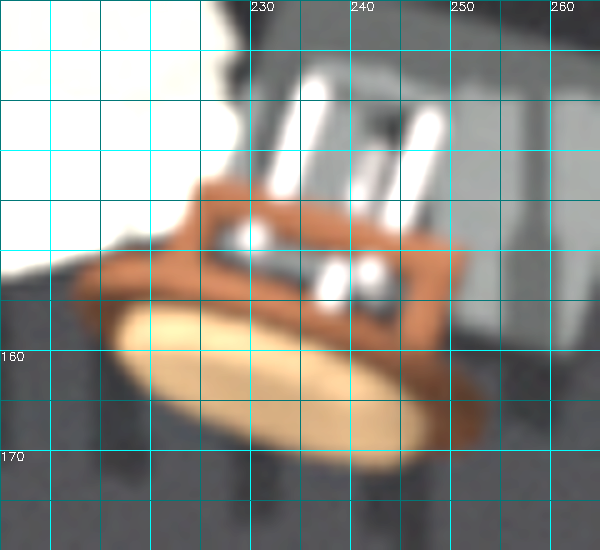

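View pics/ls.png

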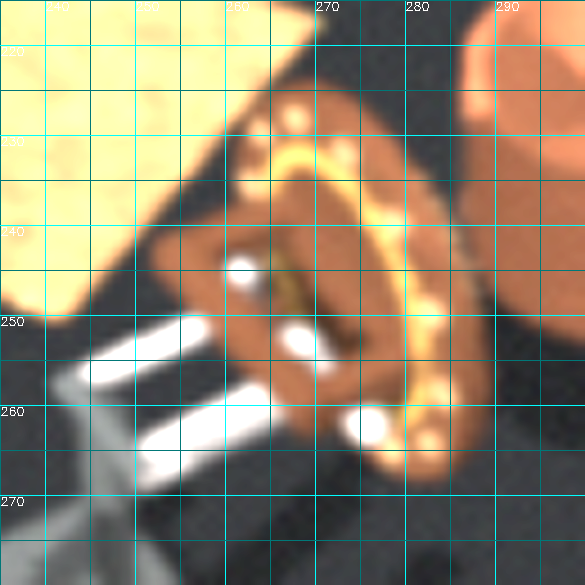

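```bash
python3 - <<'E'
from h import *
a=onz('top',225,143,.131);b=onz('top',251.3,149.5,.131);print('bar rear top',a,b,np.linalg.norm(a-b))
d=(a-b)/np.linalg.norm(a-b); print('y-dir ang',np.degrees(np.arctan2(d[1],d[0])))
a2=onz('top',212.3,154.5,.125);b2=onz('top',253.3,166.5,.125);print('flange',a2,b2,np.linalg.norm(a2-b2))
d2=(a2-b2)/np.linalg.norm(a2-b2); print(np.degrees(np.arctan2(d2[1],d2[0])))
# prongs direction: left prong (236.5,133.5)->(232.5,144), right (247.8,137)->(244.5,147)
for u in(((236.3,134),(232.5,144)),((247.8,137.5),(244.5,147))):
    p=onz('top',*u[0],.119);q=onz('top',*u[1],.119);print('prong ang',np.degrees(np.arctan2(*(p-q)[1::-1])),p,q)
# tri bar ends rear: scene
print('tri', tri((269,262.5),(225,143.5)), tri((252,244),(251.3,150)))
t=cv2.imread('pics/top0.png').astype(int);s=t[150:175,205:262]
m=((s[...,2]>110)&(s[...,1]>85)&((s[...,2]-s[...,0])>25)).astype('uint8')
n,l,st,c=cv2.connectedComponentsWithStats(m);k=1+np.argmax(st[1:,4]);cc=cv2.findContours((l==k).astype('uint8'),0,2)[0][0]
e=cv2.fitEllipse(cc);print(st[k],e[0][0]+205,e[0][1]+150,e)
print(onz('top',e[0][0]+205,e[0][1]+150,.125))
# tri ellipse flange top in scene
E
```

```text
bar rear top [0.66287258 0.25282571 0.131     ] [0.64456073 0.17354442 0.131     ] 0.08136858208916438
y-dir ang 76.99429289292041
flange [0.6279733  0.28971025 0.125     ] [0.59390277 0.16602456 0.125     ] 0.12829243865553655
74.59921580049584
prong ang -17.25598081115432 [0.69677737 0.22181644 0.119     ] [0.66463699 0.23179998 0.119     ]
prong ang -15.965157242169665 [0.68650315 0.18655014 0.119     ] [0.65608471 0.19525248 0.119     ]
tri (array([0.66516493, 0.25505297, 0.11897472]), np.float64(0.00149031319501507)) (array([0.64572655, 0.17448327, 0.12232075]), np.float64(0.000828463146900014))
[ 12   6  29  15 263] 231.13168334960938 162.65019512176514 ((26.131683349609375, 12.650195121765137), (9.566307067871094, 31.788381576538086), 109.6859359741211)
[0.60409675 0.23233239 0.125     ]
```

Estimates so far:
- **Large lid:** flange centre about (0.610, 0.227, 0.125), with the hook's x axis at about −15.5°.
- **Mat:** about (0.532, −0.030).
- **Wide pot:** about (0.435, 0.198).

First move: go above the lid and turn the jaws along the hook axis.

>>> {"op": "move_arm", "data": {
  "increments": [7,0,0,-0.03,0.01,-0.02,0.04,14,0,0,-0.06,0.03,-0.06,0.04,21,0,0,-0.07,0.05,-0.1,0.04,28,0,0,-0.07,0.07,-0.14,0.04,35,0,0,-0.07,0.09,-0.18,0.04,42,0,0,-0.07,0.11,-0.22,0.04,49,0,0,-0.07,0.13,-0.26,0.04,56,0,0,-0.07,0.15,-0.3,0.04,63,0,0,-0.07,0.16,-0.34,0.04,70,0,0,-0.07,0.18,-0.38,0.04,77,0,0,-0.07,0.2,-0.42,0.04,84,0,0,-0.07,0.22,-0.46,0.04]
}}

```text
time_s: 1.1
tcp_pos: [0.5191, 0.2994, 0.3001]
ee_rot: [[-0.001, -0.988, 0.155], [-0.0, 0.155, 0.988], [-1.0, 0.001, -0.0]]
wrist_force: [0.2, 0.2, -0.7]
gripper_width: 0.46
```

```bash
cat >> h.py <<'E'
from scipy.spatial.transform import Rotation as Ro
def lidR(az,a):
    # tool points azimuth az, a deg below horizontal; tool y = -(lid z): lid z up-ish
    c,s=np.cos(np.radians(az)),np.sin(np.radians(az)); ca,sa=np.cos(np.radians(a)),np.sin(np.radians(a))
    x=np.array([c*ca,s*ca,-sa]); y=-np.array([c*sa,s*sa,ca]); return np.c_[x,y,np.cross(x,y)]
def to(p,R):
    s=r.sense(); R0=s['ee_rot']; print('rot',Ro.from_matrix(R0.T@R).as_rotvec(degrees=True).round(2),'shift',(R0.T@(np.asarray(p)-s['tcp_pos'])).round(4),'q',s['joints'].round(1),'p',s['tcp_pos'].round(4),'F',s['wrist_force'].round(1),s['gripper_width'].round(3))
E
python3 - <<'E'
from h import *
to([.610,.227,.215],lidR(-15.5,90))
E
```

```text
Traceback (most recent call last):
  File "h.py", line 22, in to
    s=r.sense(); R0=s['ee_rot']; print('rot',Ro.from_matrix(R0.T@R).as_rotvec(degrees=True).round(2),'shift',(R0.T@(np.asarray(p)-s['tcp_pos'])).round(4),'q',s['joints'].round(1),'p',s['tcp_pos'].round(4),'F',s['wrist_force'].round(1),s['gripper_width'].round(3))
                                                                                                                                                                                                                                           ^^^^^^^^^^^^^^^^^^^^^^^^
AttributeError: 'float' object has no attribute 'round'
```

```bash
sed -i "s/s\['gripper_width'\].round(3)/round(s['gripper_width'],3)/" h.py
python3 - <<'E'
from h import *
to([.610,.227,.215],lidR(-15.5,90))
E
```

```text
rot [ 6.56 -0.03 -0.04] shift [ 0.085  -0.1012 -0.0574] q [ 45.4  17.3   3.5  -0.  -76.2 -54.4] p [0.5191 0.2994 0.3001] F [ 0.2  0.2 -0.7] 0.46
```

>>> {"op": "move_arm", "data": {
  "increments": [2,0,0,0.0,-0.03,-0.015,0.04,4,0,0,0.01,-0.06,-0.03,0.04,6.6,0,0,0.03,-0.08,-0.045,0.04,6.6,0,0,0.06,-0.101,-0.0574,0.04,6.6,0,0,0.085,-0.101,-0.0574,0.04,6.6,0,0,0.085,-0.101,-0.0574,0.04,6.6,0,0,0.085,-0.101,-0.0574,0.04]
}}

```text
time_s: 1.68
tcp_pos: [0.6087, 0.2285, 0.2139]
ee_rot: [[-0.003, -0.965, 0.262], [-0.003, 0.263, 0.965], [-1.0, 0.003, -0.003]]
wrist_force: [-0.1, 0.3, 1.0]
gripper_width: 0.457
```

```bash
python3 - <<'E'
from h import *
s=cap('scene','scene1');t=cap('top','top1')
to([.610,.227,.1825],lidR(-15.5,90))
a=cv2.resize(s[190:290,220:320],None,fx=4,fy=4,interpolation=cv2.INTER_CUBIC)
b=cv2.resize(t[110:210,185:285],None,fx=4,fy=4,interpolation=cv2.INTER_CUBIC)
o=np.clip(np.hstack([a,b])[...,::-1]*1.7,0,255).astype('uint8')
def pt(n,P,c):
    u=proj(n,P); v=((u-np.array([220,190]))*4 if n=='scene' else (u-np.array([185,110]))*4+[400,0]); cv2.circle(o,tuple(v.round().astype(int).tolist()),3,c,-1)
hx=np.array([.9636,-.267,0]);yy=np.array([.267,.9636,0]);O=np.array([.605,.2284,.125])
for n in('scene','top'):
    for th in range(0,360,20): 
        e=.064*(np.cos(np.radians(th))*yy+np.sin(np.radians(th))*np.array([0,0,1])); pt(n,O+hx*.01+e,(0,255,0)); pt(n,O+e,(255,0,0))
    for sy in(1,-1): pt(n,O+hx*.052+yy*.043*sy+[0,0,.006],(0,0,255)); 
cv2.imwrite('pics/c1.png',o)
E
```

```text
rot [0.37 0.09 0.15] shift [ 0.0351 -0.0008 -0.003 ] q [ 34.9  25.1   3.3   0.1 -68.1 -50. ] p [0.6099 0.2301 0.2176] F [-1.1 -0.1  0.8] 0.459
```

View pics/c1.png

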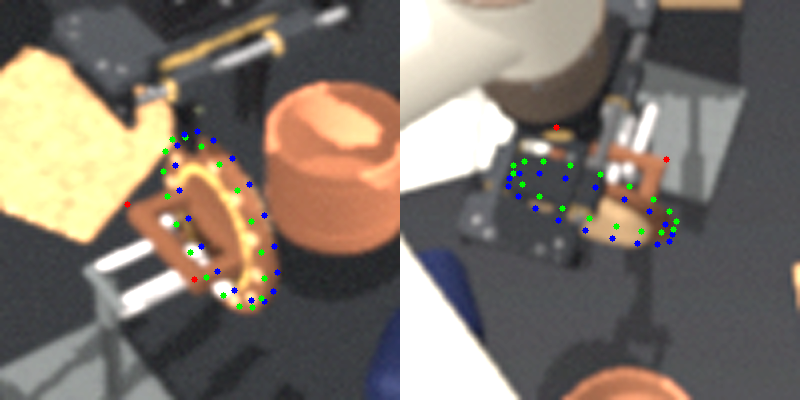

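The projected lid model (rim and bar-end dots) lies on the lid within about 1 px in both views. I'll go down and pinch.

>>> {"op": "move_arm", "data": {
  "increments": [0.3,0,0,0.01,0,-0.002,0.04,0.3,0,0,0.02,0,-0.003,0.04,0.3,0,0,0.03,0,-0.003,0.04,0.3,0,0,0.0345,0,-0.003,0.04,0.3,0,0,0.0345,0,-0.003,0.04,0.3,0,0,0.0345,0,-0.003,0.04]
}}

```text
time_s: 2.28
tcp_pos: [0.6083, 0.2263, 0.1806]
ee_rot: [[-0.001, -0.964, 0.267], [-0.001, 0.267, 0.964], [-1.0, 0.0, -0.001]]
wrist_force: [-0.1, 0.6, -0.1]
gripper_width: 0.464
```

```bash
python3 - <<'E'
from h import *
s=cap('scene','scene2')
to([.610,.227,.1825],lidR(-15.5,90))
a=cv2.resize(s[190:290,200:320],None,fx=6,fy=6,interpolation=cv2.INTER_CUBIC)
cv2.imwrite('pics/c2.png',np.clip(a[...,::-1]*1.8,0,255).astype('uint8'))
E
```

```text
rot [ 0.02 -0.    0.03] shift [-0.0013 -0.0012  0.0009] q [ 34.7  26.4   0.1   0.  -63.7 -50.2] p [0.6086 0.2264 0.1812] F [ 0.1 -0.3  0.5] 0.458
```

View pics/c2.png

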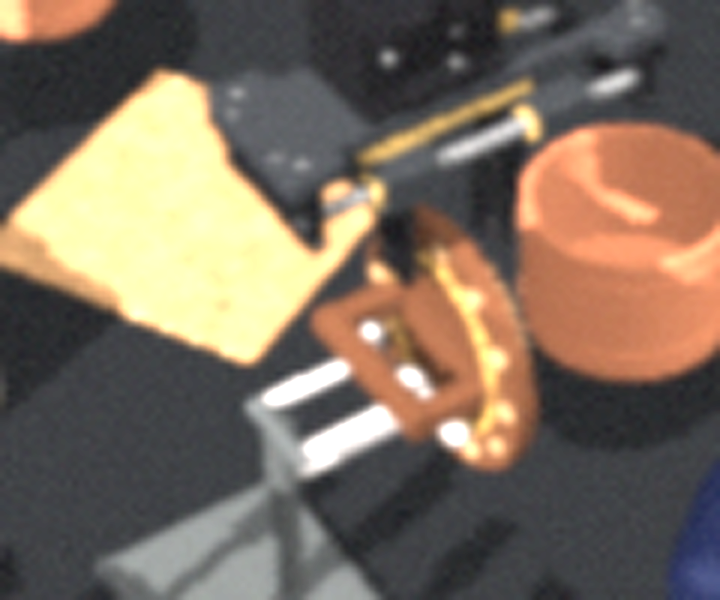

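The scene crop shows one finger in front of the flange's top edge at crop (400,235), clear of the handle. Closing.

>>> {"op": "move_arm", "data": {
  "increments": [0,0,0,-0.0013,-0.0012,0.001,0.03,0,0,0,-0.0013,-0.0012,0.001,0.02,0,0,0,-0.0013,-0.0012,0.001,0.012,0,0,0,-0.0013,-0.0012,0.001,0.008,0,0,0,-0.0013,-0.0012,0.001,0.0,0,0,0,-0.0013,-0.0012,0.001,0.0,0,0,0,-0.0013,-0.0012,0.001,0.0,0,0,0,-0.0013,-0.0012,0.001,0.0]
}}

```text
time_s: 3.0
tcp_pos: [0.6099, 0.2269, 0.1826]
ee_rot: [[0.0, -0.964, 0.267], [-0.0, 0.267, 0.964], [-1.0, -0.0, -0.0]]
wrist_force: [-1.6, -0.4, 1.0]
gripper_width: 0.111
```

Width is 9.7 mm, so the flange is held. Lifting straight up.

>>> {"op": "move_arm", "data": {
  "increments": [0,0,0,-0.008,0,0,0,0,0,0,-0.018,0,0,0,0,0,0,-0.03,0,0,0,0,0,0,-0.045,0,0,0,0,0,0,-0.06,0,0,0,0,0,0,-0.075,0,0,0,0,0,0,-0.09,0,0,0,0,0,0,-0.1,0,0,0,0,0,0,-0.1,0,0,0]
}}

```text
time_s: 3.75
tcp_pos: [0.6108, 0.2274, 0.2858]
ee_rot: [[0.005, -0.964, 0.267], [0.003, 0.267, 0.964], [-1.0, -0.004, 0.004]]
wrist_force: [0.1, 0.6, -1.8]
gripper_width: 0.115
```

```bash
python3 - <<'E'
from h import *
s=cap('scene','scene3')
to([.5,-.03,.25],lidR(0,60))
print(r.sense()['moment'])
E
```

```text
rot [-15.17  -3.94 -29.7 ] shift [ 0.0332  0.0375 -0.2774] q [ 34.6  22.9   9.4  -0.  -76.3 -50.1] p [0.6101 0.2273 0.2839] F [-0.1 -0.1 -3.4] 0.111
[ 0.13791915 -0.08840689 -0.00494475]
```

View pics/scene3.png

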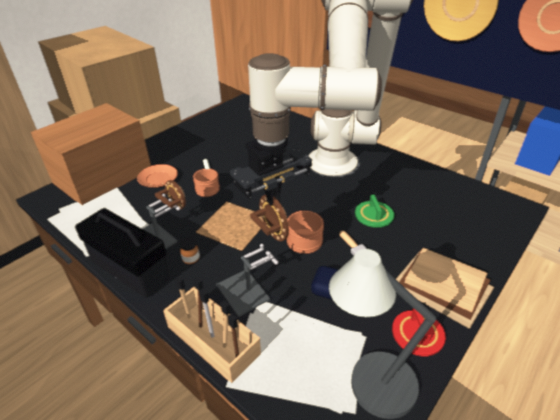

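The lid hangs from the gripper and the stand's prongs are empty at scene (258,258). Now I'll fit the arm's geometry roughly, to see which tilts can be reached.

```bash
python3 - <<'E'
import numpy as np
D=[(22.08,.387,.604,.2296),(17.3,3.5,.5778,.3001),(25.1,3.3,.632,.2176),(26.4,.1,.6296,.1812),(22.9,9.4,.6314,.2839)]
A=[];b=[]
for j2,j3,r,z in D:
    a2=np.radians(j2);f=np.radians(j2-j3)
    A.append([np.sin(a2),np.cos(f),0]);b.append(r)
    A.append([np.cos(a2),-np.sin(f),1]);b.append(z)
x,res,_,sv=np.linalg.lstsq(np.array(A),np.array(b),rcond=None);print(x,np.array(A)@x-b,sv)
E
```

```text
[ 0.56656857  0.42160644 -0.13956313] [ 7.20906334e-04  1.34847479e-05  1.19721800e-04  7.07082535e-04
 -2.06338069e-04 -6.67387747e-04  2.80767509e-04 -8.26723820e-05
 -9.77181835e-04  2.94928463e-05] [3.13151248 2.27697601 0.09492009]
```

>>> {"op": "move_arm", "data": {
  "increments": [0,0,0,-0.02,0.01,-0.01,0,0,0,-3,-0.04,0.02,-0.03,0,0,0,-6,-0.04,0.03,-0.06,0,0,0,-10,-0.04,0.04,-0.09,0,0,0,-14,-0.04,0.047,-0.12,0,0,0,-18,-0.04,0.047,-0.15,0,0,0,-22,-0.04,0.047,-0.18,0,0,0,-26,-0.04,0.047,-0.21,0,0,0,-28,-0.04,0.047,-0.24,0,0,0,-30,-0.04,0.047,-0.27,0,0,0,-30,-0.04,0.047,-0.28,0,0,0,-30,-0.04,0.047,-0.28,0]
}}

```text
time_s: 4.8
tcp_pos: [0.487, -0.033, 0.3206]
ee_rot: [[0.479, -0.835, 0.271], [-0.136, 0.234, 0.963], [-0.867, -0.497, -0.001]]
wrist_force: [0.3, 0.2, -1.7]
gripper_width: 0.11
```

```bash
python3 - <<'E'
from h import *
to([.5,-.03,.25],lidR(-15.5,60)); s=r.sense(); print(repr(s['joints']),repr(s['tcp_pos']),repr(s['ee_rot']))
E
```

```text
rot [-0.14 -0.17 -0.17] shift [0.0671 0.025  0.0065] q [ 25.   -9.3 -38.8  29.7 -41.  -60. ] p [ 0.487  -0.033   0.3206] F [ 0.3  0.2 -1.7] 0.11
array([ 25.03084873,  -9.28874445, -38.76561729,  29.72731679,
       -41.02851525, -60.04324386]) array([ 0.48698892, -0.03296983,  0.32061424]) array([[ 0.47861743, -0.83526076,  0.27067475],
       [-0.13575182,  0.2341751 ,  0.96266997],
       [-0.86746574, -0.49749521, -0.00130788]])
```

```bash
cat > kin.py <<'E'
import numpy as np
from scipy.optimize import least_squares
from scipy.spatial.transform import Rotation as Ro
E=lambda a,t:Ro.from_euler(a,t,degrees=True).as_matrix()
def fk(q,P,s4=1,s6=1):
    L2,L3,z0,Lt,d,e,c6=P
    R=E('z',q[0]); p=np.array([0,0,z0])+R@E('y',q[1])@[0,0,L2]
    R=R@E('y',q[1]-q[2]); p=p+R@[L3,0,e]
    R=R@E('x',s4*q[3]); p=p+R@[0,-d,0]
    R=R@E('y',-q[4]); p=p+R@[Lt,0,0]
    return p,R@E('x',s6*q[5]+c6)
lo=np.array([-179.83,-69.29,-61.27,-181.25,-171.15,-177.46]);hi=np.array([179.83,118.12,80.66,117.63,-9.14,177.46])
def ik(p,R,P,q0,s4,s6):
    def f(q):
        a,b=fk(q,P,s4,s6); return np.r_[(a-p)*10,Ro.from_matrix(b.T@R).as_rotvec()]
    s=least_squares(f,np.clip(q0,lo+.1,hi-.1),bounds=(lo,hi)); return s.x,np.abs(s.fun).max()
E
python3 - <<'E'
from kin import *
D=[([90.218,22.084,.387,-.022,-68.411,-14.818],[.15739,.60432,.2296],[[-3.5e-4,-.252217,-.96767],[-.00189,-.967669,.252217],[-1,.0019,0]]),
([45.4,17.3,3.5,0,-76.2,-54.4],[.5191,.2994,.3001],[[-.001,-.988,.155],[0,.155,.988],[-1,.001,0]]),
([34.6,22.9,9.4,0,-76.3,-50.1],[.6101,.2273,.2839],[[.005,-.964,.267],[.003,.267,.964],[-1,-.004,.004]]),
([34.7,26.4,.1,0,-63.7,-50.2],[.6086,.2264,.1812],[[-.001,-.964,.267],[-.001,.267,.964],[-1,0,-.001]]),
([25.03,-9.289,-38.766,29.727,-41.029,-60.043],[.48699,-.03297,.32061],[[.47862,-.83526,.27067],[-.13575,.23418,.96267],[-.86747,-.4975,-.0013]])]
for s4 in(1,-1):
  for s6 in(1,-1):
   for c in(0,90,180,-90):
    def f(P):
        o=[]
        for q,p,R in D:
            a,b=fk(q,P,s4,s6);o+=list((a-p)*5)+list(Ro.from_matrix(b.T@np.array(R)).as_rotvec())
        return np.array(o)
    s=least_squares(f,[.56,.42,.18,.32,.159,0,c]); 
    if s.cost<.05: print(s4,s6,s.x.round(4),s.cost,np.abs(s.fun).max())
E
```

```text
-1 -1 [ 5.65100e-01  4.22100e-01  1.61700e-01  2.99100e-01  1.59700e-01
 -9.00000e-04 -9.00243e+01] 1.7991091623036738e-05 0.0028322220778526086
-1 -1 [ 5.651000e-01  4.221000e-01  1.617000e-01  2.991000e-01  1.597000e-01
 -9.000000e-04  2.699757e+02] 1.7991091623036927e-05 0.002832222072458035
-1 -1 [ 5.651000e-01  4.221000e-01  1.617000e-01  2.991000e-01  1.597000e-01
 -9.000000e-04  2.699757e+02] 1.7991091623036396e-05 0.00283222206901107
-1 -1 [ 5.65100e-01  4.22100e-01  1.61700e-01  2.99100e-01  1.59700e-01
 -9.00000e-04 -9.00243e+01] 1.799109162303691e-05 0.0028322219909804325
```

```bash
cat > scan.py <<'E'
from kin import *
from h import lidR
P=[.5651,.4221,.1617,.2991,.1597,-.0009,-90.02]; s4=s6=-1
C=np.array([.532,-.03])
def tcp(az,a,clr=.001,C=C):
    R=lidR(az,a); tx=R[:,0];lz=-R[:,1]; sa,ca=np.sin(np.radians(a)),np.cos(np.radians(a))
    oz=.003+max(.064*sa,.047*sa+.01*ca)+clr
    o=np.array([C[0],C[1],oz]); p=o-.0575*tx+.005*lz
    low=min((p-.062*tx-.095*(lz))[2],1); return p,R,low,o
if __name__=='__main__':
  q0=[25,-9,-39,30,-41,-60]
  for az in(-80,-60,-45,-30,-15,0,15):
    for a in(27,30,35,40,50):
        p,R,low,_=tcp(az,a); best=min((ik(p,R,P,g,s4,s6) for g in(q0,[25,0,-50,90,-40,-60],[25,-20,-40,60,-20,-100],[10,0,-30,10,-30,-20])),key=lambda t:t[1])
        print(az,a,p.round(3),'low',low.round(3),'err',best[1].round(4),best[0].round(0))
E
python3 scan.py
```

```text
-80 27 [0.523 0.018 0.065] low 0.008 err 0.0 [  39.   39.  -43.   57.  -67. -173.]
-80 30 [0.524 0.017 0.069] low 0.018 err 0.0 [  39.   37.  -43.   57.  -65. -171.]
-80 35 [0.524 0.014 0.078] low 0.036 err 0.0 [  37.   34.  -43.   56.  -62. -167.]
-80 40 [0.525 0.01  0.086] low 0.053 err 0.0 [  36.   31.  -43.   54.  -59. -163.]
-80 50 [0.526 0.003 0.1  ] low 0.087 err 0.0 [  33.   26.  -41.   48.  -53. -153.]
-60 27 [0.508 0.012 0.065] low 0.008 err 0.0442 [  35.   33.  -58.   83.  -61. -177.]
-60 30 [0.508 0.011 0.069] low 0.018 err 0.0253 [  33.   31.  -58.   85.  -59. -177.]
-60 35 [0.51  0.008 0.078] low 0.036 err 0.0 [  31.   28.  -59.   87.  -55. -176.]
-60 40 [0.512 0.005 0.086] low 0.053 err 0.0 [  29.   24.  -58.   85.  -50. -170.]
-60 50 [ 0.515 -0.001  0.1  ] low 0.087 err 0.0 [  27.   19.  -55.   75.  -42. -156.]
-45 27 [0.497 0.005 0.065] low 0.008 err 0.207 [  32.   32.  -61.   92.  -61. -177.]
-45 30 [0.499 0.003 0.069] low 0.018 err 0.1903 [  30.   29.  -61.   93.  -58. -174.]
-45 35 [0.501 0.001 0.078] low 0.036 err 0.1536 [  26.   25.  -61.   95.  -52. -169.]
-45 
[... 1193 characters left out ...]
 [ -40.   31.  -57. -139.  -58.  177.]
0 35 [ 0.488 -0.03   0.078] low 0.036 err 0.0 [ -35.   22.  -53. -136.  -43.  167.]
0 40 [ 0.491 -0.03   0.086] low 0.053 err 0.0 [ -28.   15.  -45. -126.  -26.  148.]
0 50 [ 0.499 -0.03   0.1  ] low 0.087 err 0.1097 [-11.  10. -35. -96.  -9. 104.]
15 27 [ 0.485 -0.043  0.065] low 0.008 err 0.0 [ -42.   32.  -46. -116.  -57.  168.]
15 30 [ 0.486 -0.042  0.069] low 0.018 err 0.0 [ -39.   27.  -44. -114.  -51.  160.]
15 35 [ 0.489 -0.041  0.078] low 0.036 err 0.0 [ -33.   20.  -40. -108.  -40.  145.]
15 40 [ 0.493 -0.041  0.086] low 0.053 err 0.0 [-24.  15. -36. -97. -29. 126.]
15 50 [ 0.5   -0.039  0.1  ] low 0.087 err 0.0 [  1.  10. -34. -54. -11.  65.]
```

```bash
python3 - <<'E'
from scan import *
q=np.array([25.,-9,-39,30,-41,-60])
# path of poses
for az,a,clr in((-15,60,.15),(-40,60,.15),(-60,55,.15),(-75,50,.12),(-90,45,.1),(-95,40,.08),(-95,33,.03),(-95,33,.001),(-105,33,.001),(-115,33,.001)):
    p,R,low,_=tcp(az,a,clr); q,e=ik(p,R,P,q,s4,s6); 
    # wrist points
    L2,L3,z0,Lt,d,ee,c6=P; w=p-Lt*R[:,0]
    print(az,a,clr,p.round(3),'low',low.round(3),'err',e.round(4),q.round(0),'wr',w.round(3))
E
```

```text
-15 60 0.15 [ 0.508 -0.024  0.261] low 0.267 err 0.0 [ 23.  -4. -45.  38. -30. -68.] wr [0.364 0.015 0.52 ]
-40 60 0.15 [ 0.513 -0.014  0.261] low 0.267 err 0.0 [ 29.   1. -42.  42. -44. -99.] wr [0.399 0.082 0.52 ]
-60 55 0.15 [ 0.518 -0.005  0.255] low 0.252 err 0.0 [  33.    7.  -39.   44.  -56. -122.] wr [0.432 0.144 0.5  ]
-75 50 0.12 [0.523 0.002 0.219] low 0.206 err 0.0 [  35.   15.  -36.   43.  -63. -138.] wr [0.474 0.188 0.448]
-90 45 0.1 [0.532 0.007 0.192] low 0.169 err 0.0 [  35.   24.  -29.   38.  -72. -148.] wr [0.532 0.219 0.404]
-95 40 0.08 [0.536 0.011 0.165] low 0.132 err 0.0 [  35.   29.  -27.   37.  -75. -154.] wr [0.556 0.239 0.357]
-95 33 0.03 [0.536 0.015 0.103] low 0.057 err 0.0 [  37.   37.  -29.   41.  -74. -162.] wr [0.558 0.265 0.266]
-95 33 0.001 [0.536 0.015 0.074] low 0.028 err 0.0 [  37.   40.  -30.   41.  -72. -164.] wr [0.558 0.265 0.237]
-105 33 0.001 [0.544 0.014 0.074] low 0.028 err 0.0 [  34.   43.  -21.   34.  -78. -163.] wr [0.609 0.256 0.237]
-115 33 0.001 [0.551 0.011 0.074] low 0.028 err 0.0 [  32.   45.  -13.   28.  -84. -163.] wr [0.657 0.239 0.237]
```

The fitted arm model shows a reachable pose: tool azimuth −95°, 35° down. That keeps the body 35 mm off the table and clear of the pot. I'll work out the move there, first 60 mm high.

```bash
python3 - <<'E'
from scan import *
from h import *
p,R,low,o=tcp(-95,38,.07); print(p,low)
to(p,R)
s=r.sense();R0=s['ee_rot'];rv=Ro.from_matrix(R0.T@R).as_rotvec();q=s['joints']
for k in range(1,7):
    f=k/6; Rk=R0@Ro.from_rotvec(rv*f).as_matrix(); pk=s['tcp_pos']*(1-f)+p*f; q,e=ik(pk,Rk,P,q,s4,s6); print(q.round(0),e.round(3),Rk[:,0].round(2))
E
```

```text
[0.53568079 0.0120716  0.15174292] 0.11505291289765332
rot [ 60.28  52.17 -18.44] shift [0.1637 0.0539 0.0568] q [ 25.   -9.3 -38.8  29.7 -41.  -60. ] p [ 0.487  -0.033   0.3206] F [ 0.3  0.2 -1.7] 0.11
[ 28.  -5. -45.  45. -42. -88.] 0.0 [ 0.46 -0.29 -0.84]
[  31.    1.  -47.   53.  -48. -110.] 0.0 [ 0.41 -0.44 -0.8 ]
[  34.    8.  -45.   53.  -55. -126.] 0.0 [ 0.33 -0.57 -0.75]
[  36.   16.  -41.   50.  -62. -139.] 0.0 [ 0.22 -0.67 -0.71]
[  36.   24.  -35.   44.  -69. -148.] 0.0 [ 0.08 -0.75 -0.66]
[  36.   31.  -27.   38.  -75. -156.] 0.0 [-0.07 -0.79 -0.62]
```

>>> {"op": "move_arm", "data": {
  "increments": [4,3.5,-1.2,0.011,0.0036,0.0038,0,8,7,-2.5,0.022,0.0072,0.0076,0,12,10.4,-3.7,0.033,0.0108,0.0114,0,16,14,-5,0.044,0.0144,0.0152,0,20,17.4,-6.2,0.055,0.018,0.019,0,24,20.9,-7.4,0.066,0.0216,0.0228,0,28,24.4,-8.6,0.077,0.0252,0.0266,0,32,27.9,-9.8,0.088,0.0288,0.0304,0,36,31.3,-11,0.099,0.0324,0.0342,0,40,34.8,-12.3,0.11,0.036,0.038,0,44,38.2,-13.5,0.12,0.0396,0.0418,0,48,41.7,-14.7,0.131,0.0432,0.0456,0]
}}

```text
time_s: 5.8
tcp_pos: [0.5296, 0.0078, 0.1858]
ee_rot: [[0.114, -0.159, 0.981], [-0.735, 0.651, 0.191], [-0.669, -0.742, -0.043]]
wrist_force: [0.4, -1.0, -0.9]
gripper_width: 0.113
```

```bash
python3 - <<'E'
from scan import *
from h import *
p,R,low,o=tcp(-95,36,.04); print(p,low)
to(p,R)
E
```

```text
[0.53579821 0.01341372 0.11846099] 0.07804706430192354
rot [11.97 10.92 -5.64] shift [0.0416 0.0527 0.0101] q [  36.5   22.3  -35.9   45.5  -67.3 -146.2] p [0.5296 0.0078 0.1858] F [ 0.4 -1.  -0.9] 0.113
```

>>> {"op": "move_arm", "data": {
  "increments": [4,3.6,-1.9,0.01,0.012,0.002,0,8,7.2,-3.8,0.02,0.025,0.005,0,12,10.9,-5.6,0.03,0.038,0.007,0,12,10.9,-5.6,0.0416,0.0527,0.01,0,12,10.9,-5.6,0.0416,0.0527,0.01,0,12,10.9,-5.6,0.0416,0.0527,0.01,0]
}}

```text
time_s: 6.3
tcp_pos: [0.5351, 0.0123, 0.1186]
ee_rot: [[-0.069, 0.047, 0.996], [-0.806, 0.585, -0.084], [-0.587, -0.809, -0.003]]
wrist_force: [0.5, -1.0, -1.0]
gripper_width: 0.111
```

```bash
python3 - <<'E'
from scan import *
from h import *
s=cap('scene','scene4'); t=cap('top','top4')
p,R,low,o=tcp(-95,35,.002); print(p,low)
to(p,R); print(r.sense()['ee_rot'].round(3))
a=cv2.resize(s[150:280,180:340],None,fx=2.5,fy=4,interpolation=cv2.INTER_CUBIC)
a=cv2.resize(s[150:290,180:320],(400,400),interpolation=cv2.INTER_CUBIC);b=cv2.resize(t[120:260,220:360],(400,400),interpolation=cv2.INTER_CUBIC)
cv2.imwrite('pics/c4.png',np.clip(np.hstack([a,b])[...,::-1]*1.6,0,255).astype('uint8'))
E
```

```text
[0.53585519 0.01406504 0.0787853 ] 0.03652759208440769
rot [ 0.09  0.16 -1.1 ] shift [0.0231 0.0348 0.0004] q [  36.1   34.2  -29.2   39.7  -73.1 -159.3] p [0.5353 0.0122 0.1205] F [-1.2  0.1 -0.8] 0.105
[[-0.068  0.05   0.996]
 [-0.805  0.587 -0.084]
 [-0.589 -0.808  0.   ]]
```

View pics/c4.png

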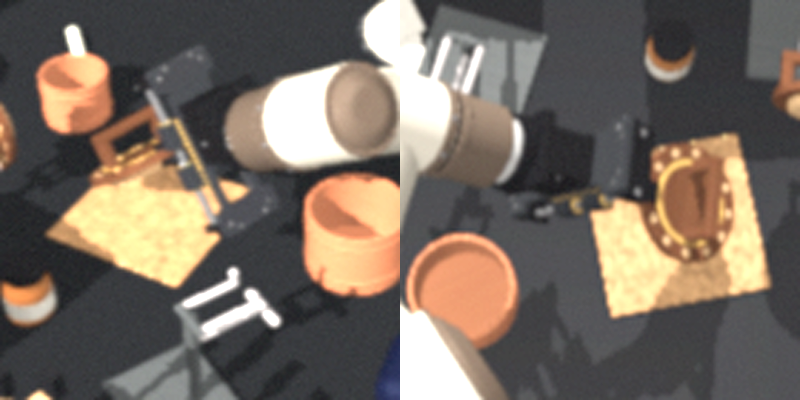

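View pics/scene4.png

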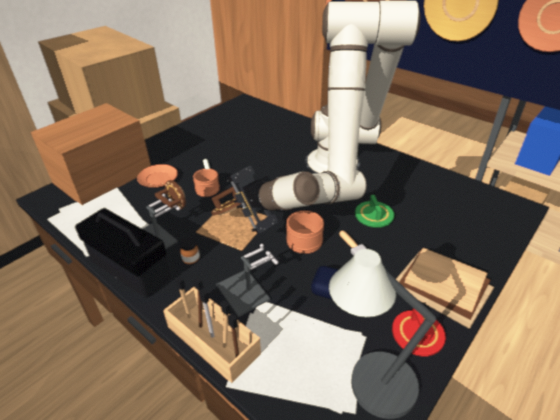

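The top crop shows the lid handle-up at about 36° tilt over the middle of the mat. The gripper body and wrist are clear of the pot. Lowering.

>>> {"op": "move_arm", "data": {
  "increments": [0,0,-0.4,0.006,0.009,0,0,0,0,-0.8,0.012,0.018,0,0,0,0,-1,0.017,0.025,0,0,0,0,-1,0.02,0.03,0,0,0,0,-1,0.022,0.033,0,0,0,0,-1,0.0235,0.035,0,0,0,0,-1,0.0235,0.035,0,0]
}}

```text
time_s: 6.98
tcp_pos: [0.5351, 0.0133, 0.0774]
ee_rot: [[-0.07, 0.048, 0.996], [-0.816, 0.572, -0.085], [-0.574, -0.819, -0.001]]
wrist_force: [-0.6, -0.1, -1.8]
gripper_width: 0.108
```

```bash
python3 - <<'E'
from scan import *
from h import *
p,R,low,o=tcp(-95,35,.0); print(p,low)
to(p,R); s=cap('scene','scene5'); 
print(r.sense()['wrist_force'],r.sense()['moment'])
a=cv2.resize(s[150:270,180:320],(700,600),interpolation=cv2.INTER_CUBIC)
cv2.imwrite('pics/c5.png',np.clip(a[...,::-1]*1.8,0,255).astype('uint8'))
E
```

```text
[0.53585519 0.01406504 0.0767853 ] 0.034527592084407685
rot [ 0.11  0.07 -0.03] shift [-0.0003  0.0009  0.0007] q [  36.1   38.3  -30.5   41.1  -70.1 -163.1] p [0.5351 0.0133 0.0774] F [-0.6 -0.1 -1.8] 0.108
[-0.65611071  0.45924714 -1.52977286] [ 2.1380114  -0.35775489 -0.03968845]
```

View pics/c5.png

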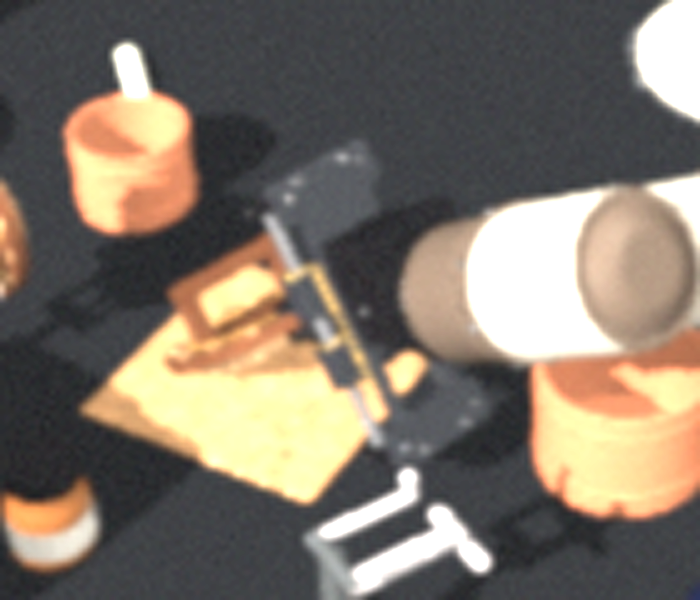

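>>> {"op": "move_arm", "data": {
  "increments": [0,0,0,0.0005,0.0008,0,0,0,0,0,0.0011,0.0016,0,0,0,0,0,0.0017,0.0025,0,0,0,0,0,0.0017,0.0025,0,0]
}}

```text
time_s: 7.37
tcp_pos: [0.5355, 0.0136, 0.0755]
ee_rot: [[-0.069, 0.049, 0.996], [-0.816, 0.572, -0.085], [-0.574, -0.819, 0.0]]
wrist_force: [0.1, 1.1, 2.2]
gripper_width: 0.109
```

Contact is felt at about 4 N. Opening slowly so the lid rides down on the lower finger.

>>> {"op": "move_arm", "data": {
  "increments": [0,0,0,0,0,0,0.01,0,0,0,0,0,0,0.014,0,0,0,0,0,0,0.02,0,0,0,0,0,0,0.027,0,0,0,0,0,0,0.034,0,0,0,0,0,0,0.041,0,0,0,0,0,0,0.048,0,0,0,0,0,0,0.055,0,0,0,0,0,0,0.062,0,0,0,0,0,0,0.069,0,0,0,0,0,0,0.076,0,0,0,0,0,0,0.08]
}}

```text
time_s: 8.37
tcp_pos: [0.5352, 0.0135, 0.0748]
ee_rot: [[-0.07, 0.049, 0.996], [-0.816, 0.572, -0.085], [-0.574, -0.819, -0.0]]
wrist_force: [-0.0, 0.9, -2.0]
gripper_width: 0.83
```

```bash
python3 - <<'E'
from scan import *
from h import *
s=cap('scene','scene6');t=cap('top','top6') 
print(r.sense()['wrist_force'],r.sense()['moment'])
a=cv2.resize(s[160:260,180:280],(400,400),interpolation=cv2.INTER_CUBIC)
b=cv2.resize(t[150:250,270:370],(400,400),interpolation=cv2.INTER_CUBIC)
cv2.imwrite('pics/c6.png',np.clip(np.hstack([a,b])[...,::-1]*1.8,0,255).astype('uint8'))
E
```

```text
[-0.25202858 -0.31086968 -0.37584679] [ 1.84042803 -0.33742653  0.0187494 ]
```

View pics/c6.png

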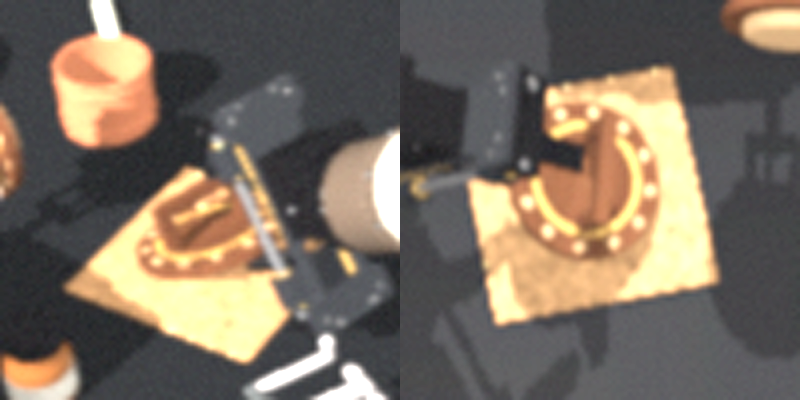

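The top crop shows the lid reclining, handle up, centred on the mat at about (317,195). Its near edge still rests on the lower finger. Lowering 15 mm, then drawing back.

>>> {"op": "move_arm", "data": {
  "increments": [0,0,0,0.002,0.003,0,0.08,0,0,0,0.004,0.006,0,0.08,0,0,0,0.0065,0.009,0,0.08,0,0,0,0.0086,0.0123,0,0.08,0,0,0,0.0086,0.0123,0,0.08,0,0,0,0.004,0.0155,0.0015,0.08,0,0,0,-0.0005,0.0185,0.003,0.08,0,0,0,-0.005,0.0215,0.0045,0.08,0,0,0,-0.0095,0.0245,0.006,0.08,0,0,0,-0.014,0.0275,0.0075,0.08,0,0,0,-0.019,0.0315,0.009,0.08,0,0,0,-0.019,0.0315,0.009,0.08]
}}

```text
time_s: 9.47
tcp_pos: [0.548, 0.0479, 0.0598]
ee_rot: [[-0.068, 0.049, 0.997], [-0.815, 0.573, -0.083], [-0.575, -0.818, 0.001]]
wrist_force: [0.3, 0.5, -0.3]
gripper_width: 0.916
```

```bash
python3 - <<'E'
from scan import *
from h import *
s=cap('scene','scene7');t=cap('top','top7') 
print(r.sense()['wrist_force'],r.sense()['moment'])
a=cv2.resize(s[160:260,180:280],(400,400),interpolation=cv2.INTER_CUBIC)
b=cv2.resize(t[150:250,270:370],(400,400),interpolation=cv2.INTER_CUBIC)
cv2.imwrite('pics/c7.png',np.clip(np.hstack([a,b])[...,::-1]*1.8,0,255).astype('uint8'))
E
```

```text
[-0.4563811  -0.18656011  0.25101075] [ 1.71658535 -0.34478852 -0.03591894]
```

View pics/c7.png

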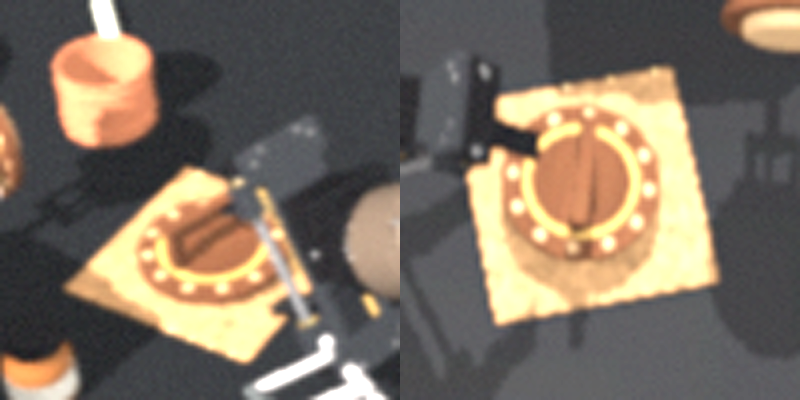

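The lid now lies flat on the mat, handle up and released; its concentric rings are seen at top-crop (582,182). Backing off upward.

>>> {"op": "move_arm", "data": {
  "increments": [0,0,0,-0.015,-0.008,0,0.08,0,0,0,-0.03,-0.022,0,0.08,0,0,0,-0.045,-0.037,0,0.08,0,0,0,-0.06,-0.053,0,0.08,0,0,0,-0.074,-0.07,0,0.08,0,0,0,-0.09,-0.09,0,0.08,0,0,0,-0.11,-0.11,0,0.08]
}}

```text
time_s: 10.15
tcp_pos: [0.5484, 0.072, 0.2138]
ee_rot: [[-0.072, 0.047, 0.996], [-0.816, 0.571, -0.086], [-0.573, -0.819, -0.002]]
wrist_force: [0.6, -0.0, -0.9]
gripper_width: 0.915
```

```bash
cat > lidm.py <<'E'
from h import *
def meas(t,im=None):
    # handle & disc in top image region of the mat
    a=cv2.resize(t[160:235,275:360],None,fx=8,fy=8,interpolation=cv2.INTER_CUBIC)[...,::-1]
    a=np.clip(a*1.7,0,255).astype('uint8').copy()
    for x in range(275,360,5):
        cv2.line(a,((x-275)*8,0),((x-275)*8,600),(120,120,0),1); cv2.putText(a,str(x),((x-275)*8,10),0,.35,(255,255,255),1)
    for y in range(160,235,5):
        cv2.line(a,(0,(y-160)*8),(680,(y-160)*8),(120,120,0),1); cv2.putText(a,str(y),(0,(y-160)*8+10),0,.35,(255,255,255),1)
    return a
E
python3 - <<'E'
from lidm import *
from scan import *
t=cap('top','top8');s=cap('scene','scene8')
cv2.imwrite('pics/c8.png',meas(t))
to([.53,-.03,.16],lidR(-95,90))
a=cv2.resize(s[170:260,185:335],None,fx=5,fy=5,interpolation=cv2.INTER_CUBIC)
cv2.imwrite('pics/c8s.png',np.clip(a[...,::-1]*1.8,0,255).astype('uint8'))
E
```

```text
rot [-2.000e-02  4.200e-01  5.466e+01] shift [ 0.119  -0.0144 -0.0123] q [  40.6   31.   -17.6   35.2  -87.1 -152.6] p [0.5507 0.074  0.2171] F [0.5 0.3 0.4] 0.921
```

View pics/c8.png

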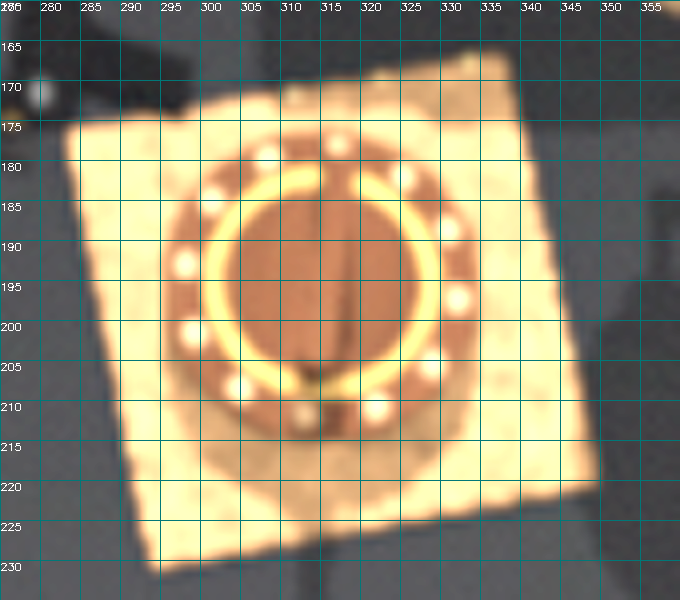

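View pics/c8s.png

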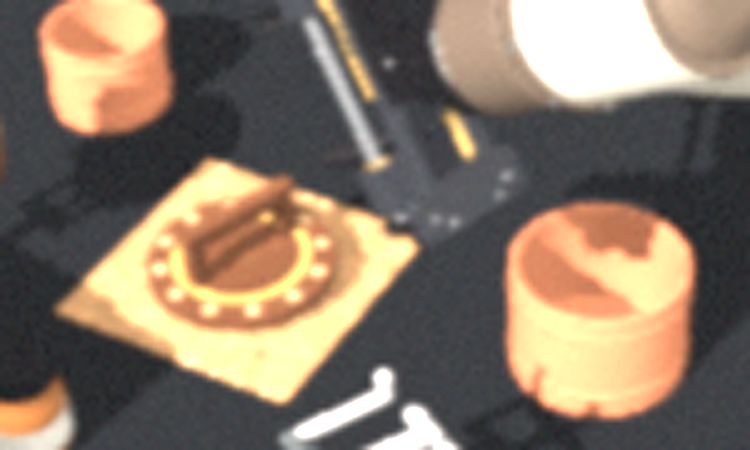

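```bash
python3 - <<'E'
from h import *
print('C',onz('top',314.2,195,.023))
a=cv2.imread('pics/top8.png');b=cv2.imread('pics/scene8.png')
C=onz('top',314.2,195,.023)
import sys
oa=cv2.resize(a[160:235,275:360],None,fx=5,fy=5,interpolation=cv2.INTER_CUBIC);ob=cv2.resize(b[190:265,185:270],None,fx=5,fy=5,interpolation=cv2.INTER_CUBIC)
o=np.hstack([oa,ob]);o=np.clip(o*1.7,0,255).astype('uint8')
az=np.radians(-5);ly=np.array([np.cos(az),np.sin(az),0]);lx=np.array([ly[1],-ly[0],0])
def pt(P,c):
    u=(proj('top',P)-[275,160])*5;cv2.circle(o,tuple(u.round().astype(int).tolist()),2,c,-1)
    u=(proj('scene',P)-[185,190])*5+[425,0];cv2.circle(o,tuple(u.round().astype(int).tolist()),2,c,-1)
O=np.array([C[0],C[1],.013])
for k in range(0,360,15): pt(O+[.064*np.cos(np.radians(k)),.064*np.sin(np.radians(k)),.01],(0,255,0))
for sx in(-1,1):
  for f in np.linspace(-1,1,9): pt(O+lx*.006*sx+ly*.043*f+[0,0,.052],(0,0,255))
cv2.imwrite('pics/c9.png',o)
E
```

```text
C [ 0.53589605 -0.0232435   0.023     ]
```

View pics/c9.png

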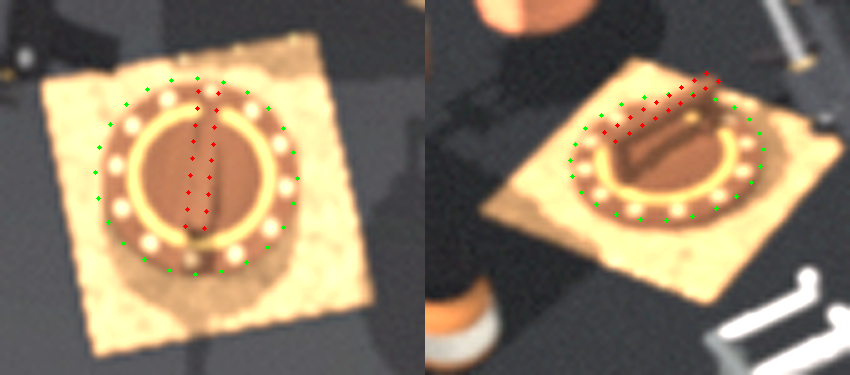

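The overlay agrees: the lid centre is about (0.536, −0.0235), the bar azimuth is −5°, and both views match within about 1 px. Swinging the tool to vertical above the handle.

```bash
python3 - <<'E'
from h import *
from scan import *
to([.536,-.0235,.14],lidR(-95,90))
print(ik(np.array([.536,-.0235,.14]),lidR(-95,90),P,r.sense()['joints'],-1,-1))
E
```

```text
rot [-2.000e-02  4.200e-01  5.466e+01] shift [ 0.1248  0.0059 -0.007 ] q [  40.6   31.   -17.6   35.2  -87.1 -152.6] p [0.5507 0.074  0.2171] F [0.5 0.3 0.4] 0.921
(array([ 1.48067927e+01,  1.84318867e+01, -1.92462613e+01,  1.30355332e-08,
       -5.23218519e+01, -1.09826793e+02]), np.float64(2.745889656512011e-10))
```

>>> {"op": "move_arm", "data": {
  "increments": [0,0,7,0.01,-0.007,-0.001,0.07,0,0,14,0.02,-0.014,-0.002,0.07,0,0.1,21,0.03,-0.021,-0.003,0.06,0,0.2,28,0.04,-0.028,-0.004,0.06,0,0.3,35,0.05,-0.035,-0.005,0.06,0,0.4,42,0.06,-0.042,-0.006,0.06,0,0.4,49,0.07,-0.049,-0.006,0.06,0,0.4,54.7,0.08,-0.056,-0.006,0.06,0,0.4,54.7,0.095,-0.035,-0.007,0.06,0,0.4,54.7,0.11,-0.015,-0.007,0.06,0,0.4,54.7,0.125,0.006,-0.007,0.06,0,0.4,54.7,0.125,0.006,-0.007,0.06]
}}

```text
time_s: 11.25
tcp_pos: [0.5294, -0.0262, 0.1311]
ee_rot: [[-0.018, 0.091, 0.996], [-0.005, 0.996, -0.091], [-1.0, -0.006, -0.018]]
wrist_force: [-1.4, 0.3, 0.3]
gripper_width: 0.692
```

```bash
python3 - <<'E'
from h import *
to([.536,-.0235,.048],lidR(-95,90))
s=cap('scene','scene10')
a=cv2.resize(s[170:260,185:285],None,fx=6,fy=6,interpolation=cv2.INTER_CUBIC)
cv2.imwrite('pics/c10.png',np.clip(a[...,::-1]*1.8,0,255).astype('uint8'))
E
```

```text
rot [-0.24 -1.03  0.35] shift [0.0829 0.0038 0.0078] q [  14.7   18.9  -20.1   -0.   -52.1 -109.9] p [ 0.5294 -0.0262  0.1311] F [-1.4  0.3  0.3] 0.692
```

View pics/c10.png

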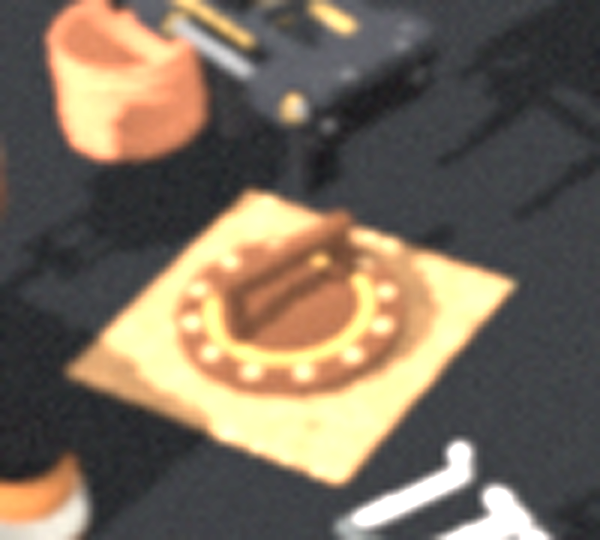

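>>> {"op": "move_arm", "data": {
  "increments": [0,0,0,0.01,0,0,0.06,0,0,0,0.02,0,0,0.06,0,0,0,0.03,0,0,0.06,0,0,0,0.03,0,0,0.06,0,0,0,0.03,0,0,0.06]
}}

```text
time_s: 11.72
tcp_pos: [0.5336, -0.0249, 0.106]
ee_rot: [[-0.008, 0.088, 0.996], [-0.004, 0.996, -0.088], [-1.0, -0.005, -0.007]]
wrist_force: [-0.2, -0.1, -0.2]
gripper_width: 0.692
```

```bash
python3 - <<'E'
from h import *
to([.536,-.0235,.048],lidR(-95,90))
E
```

```text
rot [-0.04 -0.41  0.26] shift [0.058  0.0019 0.0027] q [ 1.480e+01  2.080e+01 -2.160e+01  1.000e-01 -4.810e+01 -1.099e+02] p [ 0.5336 -0.0249  0.106 ] F [-0.2 -0.1 -0.2] 0.692
```

>>> {"op": "move_arm", "data": {
  "increments": [0,-0.2,0.1,0.01,0.001,0.001,0.06,0,-0.3,0.2,0.025,0.0019,0.002,0.05,0,-0.4,0.2,0.038,0.0019,0.0024,0.05,0,-0.4,0.2,0.05,0.0019,0.0024,0.05,0,-0.4,0.2,0.058,0.0019,0.0024,0.05,0,-0.4,0.2,0.058,0.0019,0.0024,0.05]
}}

```text
time_s: 12.22
tcp_pos: [0.5352, -0.0236, 0.0473]
ee_rot: [[-0.002, 0.088, 0.996], [-0.001, 0.996, -0.088], [-1.0, -0.001, -0.002]]
wrist_force: [0.5, 0.5, 0.3]
gripper_width: 0.575
```

```bash
python3 - <<'E'
from h import *
to([.536,-.0235,.048],lidR(-95,90))
s=cap('scene','scene11')
a=cv2.resize(s[170:260,185:285],None,fx=6,fy=6,interpolation=cv2.INTER_CUBIC)
cv2.imwrite('pics/c11.png',np.clip(a[...,::-1]*1.8,0,255).astype('uint8'))
E
```

```text
rot [-0.06 -0.1   0.08] shift [-0.0007  0.0002  0.0008] q [ 1.48e+01  2.55e+01 -2.49e+01  1.00e-01 -3.97e+01 -1.10e+02] p [ 0.5352 -0.0236  0.0473] F [0.5 0.5 0.3] 0.575
```

View pics/c11.png

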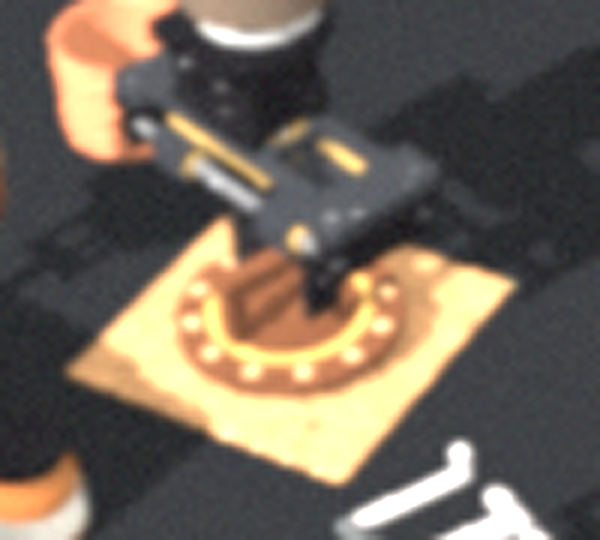

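The crop shows the fingers straddling the bar: near tip at (320,300), far finger behind it at (240,235). Closing.

>>> {"op": "move_arm", "data": {
  "increments": [0,0,0,-0.0007,0,0.0008,0.035,0,0,0,-0.0007,0,0.0008,0.025,0,0,0,-0.0007,0,0.0008,0.016,0,0,0,-0.0007,0,0.0008,0.012,0,0,0,-0.0007,0,0.0008,0.005,0,0,0,-0.0007,0,0.0008,0,0,0,0,-0.0007,0,0.0008,0,0,0,0,-0.0007,0,0.0008,0,0,0,0,-0.0007,0,0.0008,0]
}}

```text
time_s: 13.02
tcp_pos: [0.5368, -0.0236, 0.0492]
ee_rot: [[0.001, 0.088, 0.996], [-0.001, 0.996, -0.088], [-1.0, -0.001, 0.001]]
wrist_force: [-0.1, -0.4, 1.0]
gripper_width: 0.129
```

```bash
python3 - <<'E'
from h import *
s=r.sense();print(s['gripper_width']*87,s['wrist_force'],s['moment'],s['tcp_pos'])
cap('scene','scene12')
# pot rim from top8/top0 views & scene
for f in('top0','top8'):
    t=cv2.imread(f'pics/{f}.png')
    a=cv2.resize(t[190:255,205:280],None,fx=8,fy=8,interpolation=cv2.INTER_CUBIC);a=np.clip(a*1.6,0,255).astype('uint8')
    for x in range(205,280,5): cv2.line(a,((x-205)*8,0),((x-205)*8,520),(120,120,0),1);cv2.putText(a,str(x),((x-205)*8,10),0,.35,(255,255,255),1)
    for y in range(190,255,5): cv2.line(a,(0,(y-190)*8),(600,(y-190)*8),(120,120,0),1);cv2.putText(a,str(y),(0,(y-190)*8+10),0,.35,(255,255,255),1)
    cv2.imwrite(f'pics/p_{f}.png',a)
E
```

```text
11.241400087076613 [-0.14835618 -0.40957487  1.02781419] [ 0.1548207  -0.05359244  0.00384969] [ 0.5368095  -0.02357757  0.04922911]
```

View pics/p_top0.png

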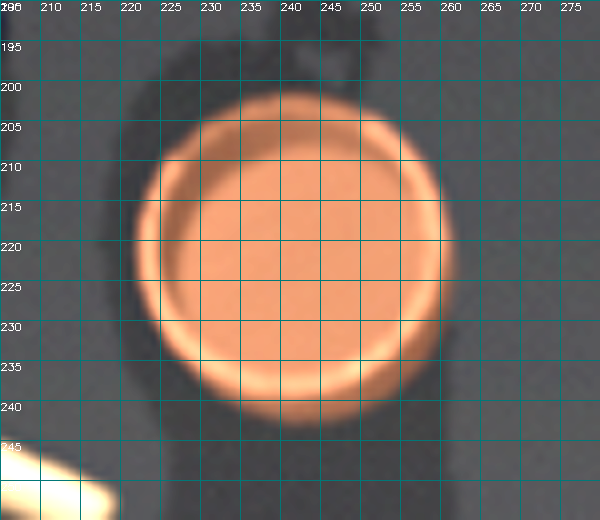

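```bash
python3 - <<'E'
from h import *
C=onz('top',241.3,220.6,.08);print(C)
b=cv2.imread('pics/scene8.png');a=cv2.imread('pics/top0.png')
oa=cv2.resize(a[195:245,215:268],None,fx=7,fy=7,interpolation=cv2.INTER_CUBIC);ob=cv2.resize(b[205:255,280:333],None,fx=7,fy=7,interpolation=cv2.INTER_CUBIC)
o=np.clip(np.hstack([oa,ob])*1.5,0,255).astype('uint8')
for k in range(0,360,12):
  for rr,c in((.056,(0,255,0)),(.0515,(255,0,0))):
    Pt=C+rr*np.array([np.cos(np.radians(k)),np.sin(np.radians(k)),0])
    u=(proj('top',Pt)-[215,195]+.5)*7;cv2.circle(o,tuple(u.round().astype(int).tolist()),1,c,-1)
    u=(proj('scene',Pt)-[280,205]+.5)*7+[371,0];cv2.circle(o,tuple(u.round().astype(int).tolist()),1,c,-1)
cv2.imwrite('pics/c13.png',o)
to([C[0],C[1],.19],lidR(-95,90))
E
```

```text
[0.43796829 0.19881096 0.08      ]
rot [-0.05  0.05  0.03] shift [-0.141   0.2127 -0.1179] q [ 1.480e+01  2.540e+01 -2.470e+01  1.000e-01 -3.990e+01 -1.099e+02] p [ 0.5368 -0.0236  0.0492] F [-0.5 -0.2  0.7] 0.137
```

View pics/c13.png

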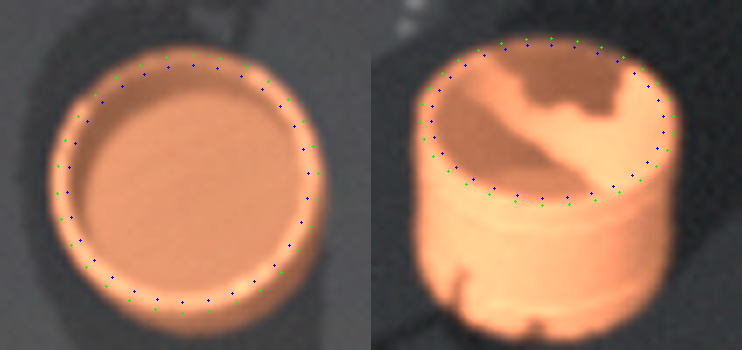

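```bash
python3 - <<'E'
from h import *
C=onz('top',240.8,220.1,.08);L=onz('top',313.7,194.5,.023);print(C,L)
to([C[0],C[1],.19],lidR(-95,90))
E
```

```text
[0.43944929 0.2003756  0.08      ] [ 0.5374838  -0.02164169  0.023     ]
rot [-0.05  0.05  0.03] shift [-0.141   0.2144 -0.1166] q [ 1.480e+01  2.540e+01 -2.470e+01  1.000e-01 -3.990e+01 -1.099e+02] p [ 0.5368 -0.0236  0.0492] F [-0.5 -0.2  0.7] 0.137
```

>>> {"op": "move_arm", "data": {
  "increments": [0,0,0,-0.01,0,0,0,0,0,0,-0.025,0,0,0,0,0,0,-0.045,0,0,0,0,0,0,-0.07,0,0,0,0,0,0,-0.1,0,0,0,0,0,0,-0.125,0.01,-0.005,0,0,0,0,-0.14,0.03,-0.015,0,0,0,0,-0.14,0.055,-0.028,0,0,0,0,-0.14,0.08,-0.043,0,0,0,0,-0.14,0.11,-0.06,0,0,0,0,-0.14,0.14,-0.077,0,0,0,0,-0.14,0.165,-0.092,0]
}}

```text
time_s: 14.07
tcp_pos: [0.4583, 0.1502, 0.1894]
ee_rot: [[0.001, 0.088, 0.996], [-0.0, 0.996, -0.088], [-1.0, -0.0, 0.001]]
wrist_force: [0.3, 0.3, -1.4]
gripper_width: 0.129
```

```bash
python3 - <<'E'
from h import *
C=onz('top',240.8,220.1,.08)
to([C[0],C[1],.19],lidR(-95,90))
cap('scene','scene14')
E
```

```text
rot [-0.06  0.03  0.01] shift [-0.0007  0.0483 -0.0232] q [  37.5   10.2  -22.6    0.   -57.1 -132.6] p [0.4583 0.1502 0.1894] F [ 0.3  0.3 -1.4] 0.129
```

View pics/scene14.png

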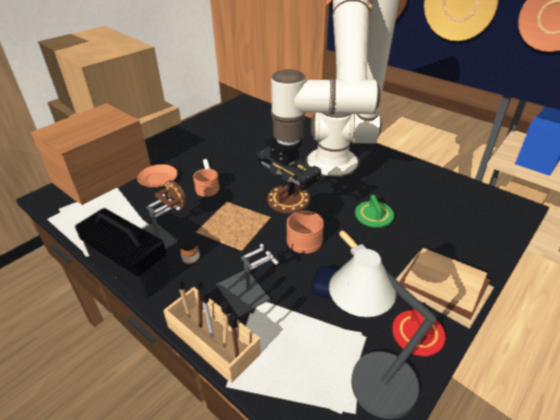

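The lid hangs level in the gripper at scene (288,199). Moving over the pot to about (0.4386, 0.1985), spigot still 14 mm above the rim.

>>> {"op": "move_arm", "data": {
  "increments": [0,0,0,0,0.015,-0.007,0,0,0,0,0,0.03,-0.014,0,0,0,0,0.01,0.046,-0.0238,0,0,0,0,0.02,0.0464,-0.0238,0,0,0,0,0.035,0.0464,-0.0238,0,0,0,0,0.0495,0.0464,-0.0238,0,0,0,0,0.0495,0.0464,-0.0238,0,0,0,0,0.0495,0.0464,-0.0238,0]
}}

```text
time_s: 14.78
tcp_pos: [0.4396, 0.1967, 0.1392]
ee_rot: [[-0.001, 0.088, 0.996], [-0.002, 0.996, -0.088], [-1.0, -0.002, -0.0]]
wrist_force: [0.0, 0.4, -1.7]
gripper_width: 0.137
```

```bash
python3 - <<'E'
from h import *
to([.4386,.1985,.127],lidR(-95,90))
print(r.calibration('top')['cx'],r.calibration('top')['cy'],r.calibration('scene')['cx'])
s=cap('scene','scene15');t=cap('top','top15')
a=cv2.resize(s[180:260,265:345],(400,400),interpolation=cv2.INTER_CUBIC);b=cv2.resize(t[180:260,200:280],(400,400),interpolation=cv2.INTER_CUBIC)
o=np.clip(np.hstack([a,b])[...,::-1]*1.6,0,255).astype('uint8')
def pt(n,P,c):
    u=proj(n,P)+.0; v=(u-([265,180] if n=='scene' else [200,180])+.5)*5+([0,0] if n=='scene' else [400,0]); cv2.circle(o,tuple(v.round().astype(int).tolist()),1,c,-1)
p=r.sense()['tcp_pos']
for n in('scene','top'):
  for k in range(0,360,12):
    d=np.array([np.cos(np.radians(k)),np.sin(np.radians(k)),0])
    pt(n,[.4386,.1985,.08]+.056*d,(0,255,0)); pt(n,p+[0,0,-.0262]+.064*d,(255,0,0))
cv2.imwrite('pics/c15.png',o)
E
```

```text
rot [-0.05 -0.03  0.12] shift [ 0.0122  0.0017 -0.0011] q [ 4.350e+01  1.360e+01 -2.660e+01  1.000e-01 -4.990e+01 -1.386e+02] p [0.4396 0.1967 0.1392] F [ 0.   0.4 -1.7] 0.137
280.69088101638255 208.0076561446352 277.8077860962989
```

View pics/c15.png

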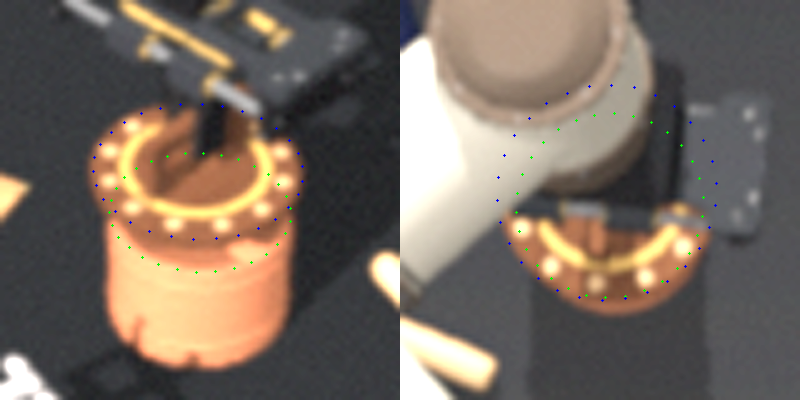

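In the top view the lid seems several mm nearer the robot than the TCP predicts. I'll measure it with the inlay dots before lowering.

```bash
cat > dots.py <<'E'
from h import *
def dots(f,box):
    im=cv2.imread(f'pics/{f}.png').astype(np.float32); x0,y0,x1,y1=box
    b=im[...,0]; bl=cv2.GaussianBlur(b,(0,0),.7)-cv2.GaussianBlur(b,(0,0),3)
    out=[]
    for y in range(y0,y1):
        for x in range(x0,x1):
            w=bl[y-1:y+2,x-1:x+2]
            if bl[y,x]==w.max() and bl[y,x]>10:
                ww=np.clip(w,0,None); out.append((x+(ww*[[-1,0,1]]*1).sum()/ww.sum(), y+(ww*[[-1],[0],[1]]).sum()/ww.sum(), bl[y,x], *im[y,x].astype(int)))
    return out
def circ(pts):
    A=np.c_[2*pts,np.ones(len(pts))]; s=np.linalg.lstsq(A,(pts**2).sum(1),rcond=None)[0]; rr=np.sqrt(s[2]+s[0]**2+s[1]**2); return s[:2],rr,np.linalg.norm(pts-s[:2],axis=1)-rr
E
python3 - <<'E'
from dots import *
for f,n,box,z in(('top8','top',(290,172,340,218),.023),('top15','top',(218,215,262,245),.113),('scene8','scene',(208,198,256,240),.023),('scene15','scene',(280,195,330,232),.113)):
    print(f)
    for d in dots(f,box):
        print(np.round(d,1), onz(n,d[0],d[1],z)[:2].round(4))
E
```

```text
top8
[307.  174.   26.4 117.  161.  200. ] [6.044e-01 6.000e-04]
[316.9 174.1  17.  102.  142.  180. ] [ 0.605  -0.0313]
[301.  175.   17.5 108.  150.  187. ] [0.6006 0.0196]
[312.  174.6  15.2 102.  142.  181. ] [ 0.603  -0.0156]
[322.  174.9  22.9 114.  157.  196. ] [ 0.6025 -0.0476]
[297.  177.   17.1 112.  155.  192. ] [0.5937 0.0322]
[316.9 177.1  18.6 107.  143.  178. ] [ 0.595  -0.0312]
[338.  177.1  24.1 114.  157.  195. ] [ 0.5968 -0.0986]
[330.9 178.   13.9 115.  159.  197. ] [ 0.5931 -0.0762]
[308.  179.2  29.3 129.  170.  202. ] [ 0.5871 -0.0031]
[339.  181.   20.5 115.  159.  197. ] [ 0.5839 -0.1021]
[312.1 181.9  19.2  99.  162.  197. ] [ 0.5785 -0.016 ]
[324.8 181.8  28.8 128.  167.  199. ] [ 0.5799 -0.0566]
[308.1 183.1  16.9 102.  168.  202. ] [ 0.5745 -0.0035]
[321.  183.2  19.9 102.  168.  202. ] [ 0.5751 -0.0444]
[301.1 184.8  31.1 129.  169.  201. ] [0.5682 0.0188]
[294.1 186.   13.  117.  161.  199. ] [0.5638 0.0412]
[303.8 186.8  14.9  97.  159.  194. ] [0.5618 0.01  ]
[330.2 188.3  28.  127.  166.  199. ] [ 0.5592 -0.074 ]
[327.  189.   17.7 104.  170.  204. ]
[... 4307 characters left out ...]
321.1 216.   39.4 119.  166.  214. ] [0.4162 0.2441]
[291.  216.8  16.3  93.  166.  216. ] [0.4778 0.177 ]
[313.  220.   14.1  89.  159.  208. ] [0.4466 0.2367]
[291.1 220.9  34.2 117.  164.  212. ] [0.4923 0.189 ]
[297.1 221.   17.9  92.  164.  214. ] [0.4809 0.2031]
[311.  220.9  14.1  90.  160.  209. ] [0.4541 0.2346]
[316.9 221.1  35.2 116.  163.  211. ] [0.4433 0.2487]
[305.  222.2  14.7  88.  159.  207. ] [0.4698 0.2244]
[299.1 224.   36.1 118.  165.  213. ] [0.4876 0.2162]
[308.9 224.1  34.2 116.  164.  212. ] [0.4691 0.2386]
[288.1 227.   21.6  93.  131.  213. ] [0.519  0.1997]
[320.  229.   12.9  73.  102.  168. ] [0.4654 0.2765]
[315.  230.1  22.  100.  139.  225. ] [0.4786 0.2681]
```

```bash
python3 - <<'E'
from dots import *
from scipy.optimize import least_squares
px={'top8':('top',.023,[(316.9,177.1),(308,179.2),(324.8,181.8),(301.1,184.8),(330.2,188.3),(298,192.7),(331.7,196.9),(299,201),(328.8,205),(304.8,208),(321.8,210.1),(312.6,211.1)]),
'scene8':('scene',.023,[(222.8,212.9),(217.8,217.7),(248.8,218.1),(216.9,223.3),(248,223.8),(220,228),(243,228.1),(226.8,230.9),(235,231)]),
'top15':('top',.113,[(224,225.1),(256,229),(229.9,232.9),(248.9,235),(238.9,236.1)]),
'scene15':('scene',.113,[(291.1,205),(286.1,209.8),(320.9,210),(286.1,215.9),(321.1,216),(291.1,220.9),(316.9,221.1),(299.1,224),(308.9,224.1)])}
for k,(n,z,l) in px.items():
    X=np.array([onz(n,u,v,z)[:2] for u,v in l]); c,rr,e=circ(X); 
    f=lambda c:np.linalg.norm(X-c,axis=1)-.0555
    s=least_squares(f,c); print(k,c.round(4),rr.round(4),(e*1000).round(1),'fixedR',s.x.round(4),(s.fun*1000).round(1))
E
```

```text
top8 [ 0.5377 -0.0252] 0.0544 [ 3.1 -0.1 -1.7 -0.8 -1.2 -0.7 -0.5  0.3  1.   0.1  0.4 -0. ] fixedR [ 0.5377 -0.0252] [ 2.1 -1.2 -2.7 -1.9 -2.3 -1.9 -1.6 -0.8 -0.2 -1.1 -0.7 -1.2]
scene8 [ 0.5348 -0.0268] 0.0539 [ 0.3 -0.1 -0.4 -0.3  0.7  0.1 -0.5  0.2  0. ] fixedR [ 0.5336 -0.0273] [-1.9 -1.6 -2.6 -1.2 -0.8 -0.3 -1.4 -0.  -0.3]
top15 [0.44   0.1959] 0.0543 [ 0.  -0.3  0.2  0.7 -0.7] fixedR [0.4415 0.1958] [-0.4 -0.7  0.4  0.8 -0.4]
scene15 [0.438 0.194] 0.0547 [-1.3  0.8  0.4  1.   0.  -0.4  0.1 -0.4 -0.3] fixedR [0.4374 0.1938] [-2.4 -0.1 -0.8  0.5 -0.8 -0.6 -0.4 -0.6 -0.5]
```

The lid's dot circle gives (0.440, 0.196) in top and (0.438, 0.194) in scene, against a TCP of (0.4396, 0.1967). So the lid is centred under the tool. Now the pot rim gets the same care, using the silhouette's far half in each view.

```bash
python3 - <<'E'
from dots import *
from scipy.optimize import least_squares
def rim(f,n,seed,roi):
    im=cv2.imread(f'pics/{f}.png'); x0,y0,x1,y1=roi; S=8
    c=cv2.resize(im[y0:y1,x0:x1],None,fx=S,fy=S,interpolation=cv2.INTER_CUBIC).astype(int)
    m=((c[...,2]-c[...,0])>32).astype('uint8')
    k,l,st,_=cv2.connectedComponentsWithStats(m); k=l[(seed[1]-y0)*S,(seed[0]-x0)*S]
    ct=max(cv2.findContours((l==k).astype('uint8'),0,1)[0],key=len)[:,0]
    px=(ct+.5)/S-.5+[x0,y0]
    X=np.array([onz(n,u,v,.08)[:2] for u,v in px]); o=ray(n,0,0)[0][:2]
    c0=np.array([.439,.199]); d=(c0-o)/np.linalg.norm(c0-o)
    v=X-c0; a=(v@d)/np.linalg.norm(v,axis=1); sel=X[(a>.15)&(np.linalg.norm(v,axis=1)<.065)]
    c,rr,e=circ(sel); s=least_squares(lambda c:np.linalg.norm(sel-c,axis=1)-.056,c0)
    print(f,len(sel),'free',c.round(4),rr.round(4),(np.std(e)*1e3).round(2),'fixed',s.x.round(4)); return sel
A=rim('top0','top',(241,222),(208,190,275,255))
A2=rim('top8','top',(241,222),(208,190,275,255))
B=rim('scene8','scene',(305,230),(278,200,335,258));B=rim('scene0','scene',(305,230),(278,205,335,258))
X=np.r_[A,B]; s=circ(X);print('joint',s[0],s[1],s[2].std())
E
```

```text
top0 401 free [0.438  0.1993] 0.059 0.4 fixed [0.4413 0.2013]
top8 401 free [0.4401 0.1998] 0.0582 0.38 fixed [0.4425 0.2013]Traceback (most recent call last):
  File "<stdin>", line 17, in <module>
  File "<stdin>", line 10, in rim
  File "h.py", line 10, in onz
    o,d=ray(n,u,v); return o+d*(z-o[2])/d[2]
        ~~~^^^^^^^
  File "h.py", line 8, in ray
    K,R,t=cam(n); d=R.T@np.linalg.inv(K)@np.array([u,v,1.]); o=-R.T@t; return o,d/np.linalg.norm(d)
          ~~~^^^
  File "h.py", line 6, in cam
    c=r.calibration(n); K=np.array([[c['fx'],0,c['cx']],[0,c['fy'],c['cy']],[0,0,1]]); R=cv2.Rodrigues(np.array(c['rvec'],float))[0]; t=np.array(c['tvec'],float).reshape(3); return K,R,t
ValueError: time passes only in moves, steps and waits
```

```bash
sed -i 's/^def cam(n):/import functools\n@functools.lru_cache(None)\ndef cam(n):/' h.py; python3 - <<'E'
from dots import *
from scipy.optimize import least_squares
def rim(f,n,seed,roi):
    im=cv2.imread(f'pics/{f}.png'); x0,y0,x1,y1=roi; S=8
    c=cv2.resize(im[y0:y1,x0:x1],None,fx=S,fy=S,interpolation=cv2.INTER_CUBIC).astype(int)
    m=((c[...,2]-c[...,0])>45).astype('uint8')
    k,l,st,_=cv2.connectedComponentsWithStats(m); k=l[(seed[1]-y0)*S,(seed[0]-x0)*S]
    ct=max(cv2.findContours((l==k).astype('uint8'),0,1)[0],key=len)[:,0]
    px=(ct+.5)/S-.5+[x0,y0]
    X=np.array([onz(n,u,v,.08)[:2] for u,v in px]); o=ray(n,0,0)[0][:2]
    c0=np.array([.439,.199]); d=(c0-o)/np.linalg.norm(c0-o)
    v=X-c0; a=(v@d)/np.linalg.norm(v,axis=1); sel=X[(a>.15)&(np.linalg.norm(v,axis=1)<.066)]
    c,rr,e=circ(sel); s=least_squares(lambda c:np.linalg.norm(sel-c,axis=1)-.056,c0)
    print(f,len(sel),'free',c.round(4),rr.round(4),(np.std(e)*1e3).round(2),'fixed',s.x.round(4)); return sel
A=rim('top0','top',(241,222),(208,190,275,255))
A2=rim('top8','top',(241,222),(208,190,275,255))
B=rim('scene8','scene',(305,230),(278,200,335,258));B=rim('scene0','scene',(305,230),(278,205,335,258))
X=np.r_[A,B]; s=circ(X);print('joint',s[0],s[1],s[2].std())
to([.439,.1985,.127],lidR(-95,90))
E
```

```text
top0 396 free [0.4375 0.1992] 0.0584 0.47 fixed [0.4401 0.2008]
top8 397 free [0.4401 0.1998] 0.0575 0.41 fixed [0.4417 0.2008]
scene8 325 free [0.4429 0.2026] 0.0599 0.75 fixed [0.4391 0.1998]
scene0 325 free [0.4382 0.1996] 0.0575 0.47 fixed [0.4367 0.1985]
joint [0.43832204 0.19969684] 0.057718640357335406 0.0005070315477770563
rot [-0.05  0.11 -0.02] shift [ 0.0134  0.0009 -0.0016] q [ 4.350e+01  1.350e+01 -2.650e+01  1.000e-01 -4.990e+01 -1.386e+02] p [0.4405 0.1974 0.1404] F [ 0.5 -0.1 -1.5] 0.132
```

Pot centre in the TCP frame is about (0.4395, 0.201), well inside the 4 mm play. Lowering until the spigot just enters.

>>> {"op": "move_arm", "data": {
  "increments": [0,0,0,0,0.0033,-0.0013,0,0,0,0,0.004,0.0033,-0.0013,0,0,0,0,0.008,0.0033,-0.0013,0,0,0,0,0.012,0.0033,-0.0013,0,0,0,0,0.015,0.0033,-0.0013,0,0,0,0,0.0175,0.0033,-0.0013,0,0,0,0,0.0175,0.0033,-0.0013,0]
}}

```text
time_s: 15.47
tcp_pos: [0.4386, 0.2003, 0.1211]
ee_rot: [[-0.001, 0.088, 0.996], [-0.002, 0.996, -0.088], [-1.0, -0.002, -0.0]]
wrist_force: [-0.4, -0.2, -1.7]
gripper_width: 0.136
```

```bash
python3 - <<'E'
from h import *
to([.4395,.2008,.116],lidR(-95,90)); print(r.sense()['moment'])
s=cap('scene','scene16')
a=cv2.resize(s[180:260,265:345],(600,600),interpolation=cv2.INTER_CUBIC)
cv2.imwrite('pics/c16.png',np.clip(a[...,::-1]*1.6,0,255).astype('uint8'))
E
```

```text
rot [-0.07 -0.02  0.1 ] shift [0.0051 0.0006 0.0008] q [ 4.39e+01  1.50e+01 -2.79e+01  1.00e-01 -4.72e+01 -1.39e+02] p [0.4386 0.2003 0.1211] F [-0.4 -0.2 -1.7] 0.136
[ 0.0583052  -0.16546438  0.0078834 ]
```

View pics/c16.png

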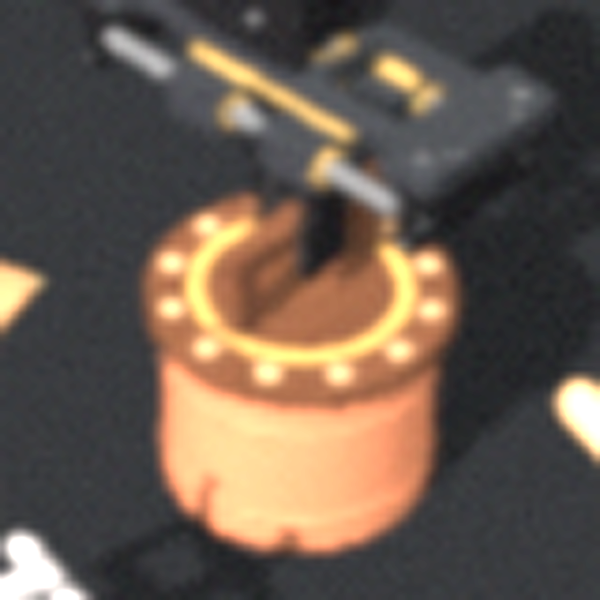

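No contact force and the lid looks central: its flange overhangs evenly by crop (145…460) over the pot's (160…440). Lowering the rest slowly.

>>> {"op": "move_arm", "data": {
  "increments": [0,0,0,0.001,0,0,0,0,0,0,0.002,0,0,0,0,0,0,0.003,0,0,0,0,0,0,0.004,0,0,0,0,0,0,0.005,0,0,0,0,0,0,0.005,0,0,0]
}}

```text
time_s: 16.02
tcp_pos: [0.4389, 0.2005, 0.1167]
ee_rot: [[0.0, 0.088, 0.996], [-0.001, 0.996, -0.088], [-1.0, -0.001, 0.0]]
wrist_force: [-0.1, -0.0, -1.6]
gripper_width: 0.137
```

>>> {"op": "move_arm", "data": {
  "increments": [0,0,0,0.0007,0,0,0,0,0,0,0.0013,0,0,0,0,0,0,0.002,0,0,0,0,0,0,0.002,0,0,0]
}}

```text
time_s: 16.35
tcp_pos: [0.4391, 0.2007, 0.1162]
ee_rot: [[0.001, 0.088, 0.996], [-0.001, 0.996, -0.088], [-1.0, -0.001, 0.001]]
wrist_force: [-2.8, -0.4, 6.8]
gripper_width: 0.132
```

Contact comes at TCP z = 0.1162, exactly the height predicted for fully seated. Easing off and opening.

>>> {"op": "move_arm", "data": {
  "increments": [0,0,0,-0.001,0,0,0,0,0,0,-0.0015,0,0,0,0,0,0,-0.0015,0,0,0.012,0,0,0,-0.0015,0,0,0.016,0,0,0,-0.0015,0,0,0.022,0,0,0,-0.0015,0,0,0.03,0,0,0,-0.0015,0,0,0.04,0,0,0,-0.0015,0,0,0.05,0,0,0,-0.0015,0,0,0.05,0,0,0,-0.0015,0,0,0.05]
}}

```text
time_s: 17.18
tcp_pos: [0.439, 0.2006, 0.1164]
ee_rot: [[0.001, 0.088, 0.996], [-0.001, 0.996, -0.088], [-1.0, -0.001, 0.001]]
wrist_force: [0.6, -0.1, -0.3]
gripper_width: 0.527
```

```bash
python3 - <<'E'
from h import *
to([.4395,.2008,.27],lidR(-95,90))
s=cap('scene','scene17')
a=cv2.resize(s[180:260,265:345],(600,600),interpolation=cv2.INTER_CUBIC)
cv2.imwrite('pics/c17.png',np.clip(a[...,::-1]*1.6,0,255).astype('uint8'))
E
```

```text
rot [-0.06  0.05  0.03] shift [-1.536e-01  1.000e-04  6.000e-04] q [ 4.39e+01  1.53e+01 -2.82e+01  1.00e-01 -4.64e+01 -1.39e+02] p [0.439  0.2006 0.1164] F [ 0.6 -0.1 -0.3] 0.527
```

View pics/c17.png

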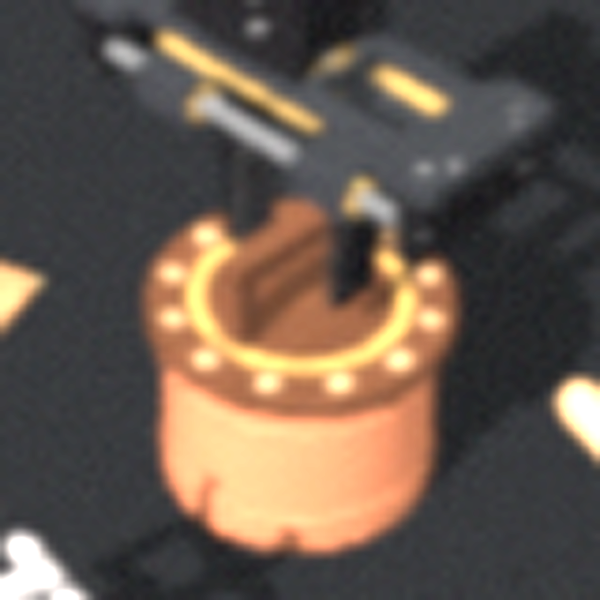

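The fingers are open and clear of the bar, and the lid sits level. Rising straight up, then moving aside to leave a free view.

>>> {"op": "move_arm", "data": {
  "increments": [0,0,0,-0.01,0,0,0.05,0,0,0,-0.025,0,0,0.05,0,0,0,-0.045,0,0,0.05,0,0,0,-0.07,0,0,0.05,0,0,0,-0.1,0,0,0.05,0,0,0,-0.13,0,0,0.05,0,0,0,-0.15,-0.03,0,0.05,0,0,0,-0.16,-0.06,0,0.05,0,0,0,-0.17,-0.1,0,0.05,0,0,0,-0.17,-0.14,0,0.05,0,0,0,-0.17,-0.17,0,0.05,0,0,0,-0.17,-0.17,0,0.05]
}}

```text
time_s: 18.23
tcp_pos: [0.4226, 0.0277, 0.287]
ee_rot: [[0.001, 0.093, 0.996], [-0.001, 0.996, -0.093], [-1.0, -0.001, 0.001]]
wrist_force: [-0.8, 0.3, 0.1]
gripper_width: 0.574
```

```bash
python3 - <<'E'
from h import *
s=cap('scene','scene18');t=cap('top','top18')
a=cv2.resize(s[180:260,265:345],(400,400),interpolation=cv2.INTER_CUBIC);b=cv2.resize(t[180:260,200:280],(400,400),interpolation=cv2.INTER_CUBIC)
cv2.imwrite('pics/c18.png',np.clip(np.hstack([a,b])[...,::-1]*1.6,0,255).astype('uint8'))
st=r.sense();print(st['time_s'],st['tcp_pos'],st['wrist_force'])
d=np.abs(cv2.imread('pics/scene0.png').astype(int)-s[...,::-1]).max(2)>60
cv2.imwrite('pics/d18.png',(d*255).astype('uint8'))
E
```

```text
18.3333 [0.42370822 0.03045952 0.28672489] [ 0.36170853  0.34391045 -0.13338328]
```

View pics/c18.png

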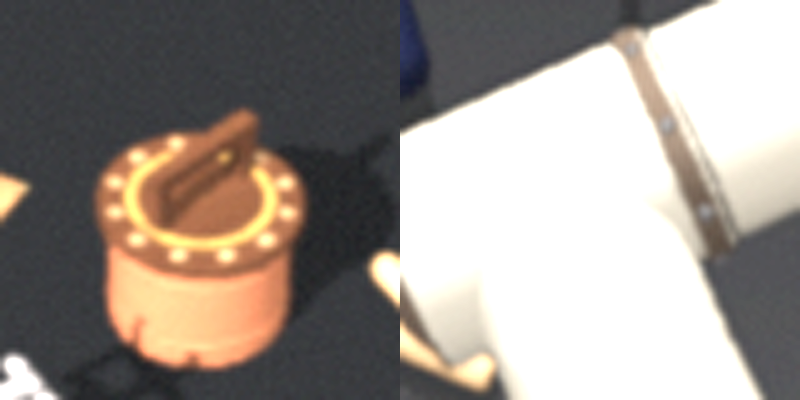

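View pics/scene18.png

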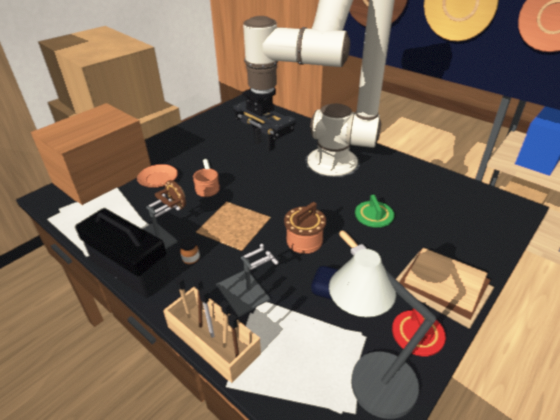

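View pics/d18.png

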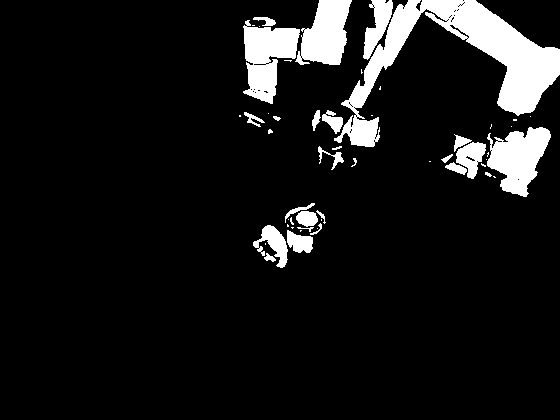

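The difference image shows only the arm, the emptied stand and the lidded pot changed. The small lid at (175,195) and everything else are where they were. Handing in.

```bash
python3 - <<'E'
from h import *
print(r.finish_job(), r.sense()['time_s'])
E
```

```text
the job is handed in; nothing more can be done
the job is handed in; nothing more can be done
```

I laid the larger lid flat on the cork mat, handle up, and let go of it. I then picked it up by its handle and lowered it onto the wide pot. The job was handed in at about 18.3 s of the 51 s allowed; it reports no verdict.

**How it went:**
- **Off the stand:** I pinched the lid by its top edge and lifted it clear.
- **Onto the mat:** The gripper body is too wide to hold the lid flat by its edge, so I tilted it down to 35°, touched its far edge to the mat and opened slowly. The near edge rode down on the lower finger, then dropped the last bit (roughly 15 mm, not measured) as I drew back. Pictures showed it flat and centred.
- **Onto the pot:** Contact came at 0.1162 m, the height I had worked out for fully seated, with about 8 N of push. I then opened and moved the arm away.

**Last checks:**
- The scene view shows the lid level on the rim with an even overhang all round.
- Comparing it with the first picture, only the arm, the emptied stand and the pot with its lid changed. The small lid still hangs.

**What disagreed or could not be checked:**
- The arm hid the pot in the last top view, so the final level rests on the scene camera and the contact height.
- One overlay in the top view suggested the lid was several mm off centre in the gripper. Circle fits to its inlay dots did not bear that out, agreeing with the tool position to within about 3 mm in both views.
- Estimates of the pot's centre differed by up to about 4 mm between fits. I used their mean, and the lid went in without side contact until it reached the rim.

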